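# Dock the dial compass on its sloping helm rest

### The arm

A 7-joint arm with a two-finger parallel gripper is mounted at the origin on the work surface. World frame = base frame: x ahead of the robot, y to its left, z up, the work surface at z = 0. Lengths are in m, angles in rad, forces in N, time in s.
With the tool pointing down it reaches from about 0.425 to 0.95 m from the base axis. Payload 4.7 kg.
Tool frame: the origin (TCP) lies at the very end of the fingers, on their centre line; the grasp point (between the pads) lies 19 mm behind it; z points along the fingers, y is the line along which they close (so a half turn about z gives the same grasp; the last joint's range is limited). The gripper opens to 87 mm and grips with 3 to 60 N. Pads are 19 mm wide; open, the fingers measure 117 mm over their backs; the gripper's body (75 mm by 190 mm) begins 51 mm behind the grasp point.
Start: joints at [-1.368, 0.469, -0.049, 1.532, 0.024, 1.141, -0.082], TCP at [0.155, 0.657, 0.223] pointing down, gripper open.
Joint ranges: [-2.59, 2.59], [-0.33, 1.99], [-1.39, 1.29], [0.1, 2.45], [-1.04, 4.18], [0.21, 1.99], [-2.66, 2.66]. Speed limits (rad/s): [2.57, 2.57, 3.14, 3.14, 3.14, 3.14, 3.14].

### API

Orientations are given as a rotation vector (axis times angle).
In Python, from workcell import status, optics, close_job gives the robot as it stands. The module is installed in compiled form; this text tells all that it offers.
- The arm moves only by the tool arm_command, never from a script. Its argument "steps" is a list of rows, each an object of numbers: "fingers": the opening, from 0 (shut) to 1 (fully open); "x", "y", "z": the shift along the tool's x, y, z in cm; "spin": the turn about the tool's z in rad. In form: [{"fingers": .., "x": .., "y": .., "z": .., "spin": ..}, ...]. A call has exactly 5 rows; each row shifts and turns the commanded pose from where the row before left it, along the tool's axes as they then stand; what a row does not reach is not made up. A row lasts 1/12 s, in which the tool goes at most 41.7 mm and 7.16 degrees, less where a joint would pass 70% of its speed; a pose out of reach is approached as far as the arm can. A call is refused whole if a number of a shift passes 4.17 or a number of a turn 0.125, either way. A call with a gripper value outside its range is refused whole. The fingers move at their own pace and stop on an object; the grip force is fixed at half the most. Time passes only in rows, so rows that do not move let the fingers close, or fill a call up. It gives the time, the measured TCP pose, the force, the opening and the grip force at its end, in the units of the state.
- status.read_state(): the state, without advancing time (a new reading comes with each control period).
- optics.get_image(name): name is "scene" or "top" or "wrist"; returns the picture (420x560x3 uint8, blue, green, red); there is no depth.
- optics.camera_params(name): a dict with "fx", "fy", "cx", "cy" (pixels), "cam_to_world" (4x4, takes a point from camera to world coordinates); the wrist camera has in their place "tool_from_camera" (4x4, takes a point from camera to tool coordinates, whose origin is the TCP and whose axes are the flange's). Camera axes: x right, y down, z forward; pixel columns grow to the right and rows downward; lengths in m; the calibration is good to about 2 mm. The wrist camera is an equidistant fisheye: a pixel r from the principal point sees the ray r / f radians off the axis. A picture is of the moment at which its call begins: read the wrist's pose just before it. camera_params takes no time and is no camera call.
- close_job(): hands the job in; it is judged then, once.
The state is a dict: "t": time; "joint_positions": joint angles; "qd": joint speeds; "joint_efforts": joint torques, N m; "tool_pos": TCP position; "tool_rot": TCP orientation; "force": force on the tool from outside, world axes, zero at the start; "ft_torque": the same for the moment, N m; "finger_gap": finger opening in m; "grasp_force": force on a finger pad.
Only numpy, scipy, OpenCV 4.12 (cv2) and the standard library are available. Lean on these libraries where they do the work, as an engineer would, in place of code of your own. Each camera call takes 0.05 s, during which the arm holds its last target. There are 200 camera calls.

### The job

Put the dial compass away in its sloping dock: lay it gently on the slope a little above the low corner, let go so that it slides down by itself against the fence and the sprung bar, then press it down the slope until the little catch pops up behind it, and leave it held there. Feel your way: press firmly enough to beat the spring but do not ram the compass or the dock, and leave the other things on the chart table where they are.

Things in the scene. Friction and masses are not known exactly. Their poses are not given: they have to be found in the camera images.
- compass: dial compass, loose, 0.48 to 0.66 kg: dark flat base plate 100 x 70 x 8 mm (x along the long side), on its middle a square bright aluminium housing 46 x 46 x 22 mm, square to the plate, its top 30 mm above the underside, and on that a round turning dial 41 mm across, 5 mm thick. Origin: centre of the plate's underside; z out of the dial face. Either end may go first. Starts flat on the table
- dock: sloping dock, screwed to the table: teak wedge on a foot 168 x 118 mm, about 110 mm high at its far right corner. Origin: on the table, near the middle of the foot; x to its high far side, y to its fence side (left seen from the robot)
- cradle: slippery white sheet (friction about 0.12, thin foam under it) on the dock's slope, fixed. Origin on its surface at the low corner of fence and ledge; x up the slope along the fence (26 deg above level), y into the fence, z out of the surface; the sheet lies at negative y and sinks 15 deg towards the fence. Surface: x = -19 to 140, y = -83 to 8 mm. Fence: aluminium, 9 mm high, 8 mm thick, inner face at y = 0
- home (a point): where the compass's origin lies when held home by the catch, at the middle setting of the dock: x = 51.6, y = -35, z = 0 mm of the cradle; axes as the cradle's; compass long side along x, one long edge against the fence. The dock's ledge and catch are one adjusting slide, clamped anywhere from 8 mm lower to 4 mm higher on the slope than this; how it is set is not reported
- bar (a joint): rubber-faced sprung bar above the ledge, 46 mm wide, 6 mm high. 0 = out: a compass lying on it has its origin at x = 62.1, y = -35 mm of the cradle. Grows as the compass is pushed down the slope. Resists with 7 N at once and 0.12 N more per mm, until the compass meets the ledge (rubber-faced, 9 mm high), a firm stop 1.6 mm beyond where the catch pops up (6.5 to 18.5 mm down from where it lies on the bar)
- catch (a joint): polished steel pop-up catch, a wedge 16 x 16 mm standing 6 mm out of the slope, its square lower face at x = about 101.6, middle at y = -35 mm of the cradle (moves with the adjusting slide), ramp above. 0 = up, 0.0065 = sunk. A light spring (under 1 N) lifts it; the compass lying over it sinks it; it pops up behind the compass's upper edge when that is past. Anything over it keeps it down
- stopper: bystander: green glass bottle stopper 34 mm across, 48 mm tall, standing on its head
- fid: bystander: stainless fid, a lying cone 150 mm long, 18 mm across at the butt, point to +x; origin on the table under about its middle
- spike_handle: bystander: turned wooden marlinspike handle, lying, 95 mm long, 29 mm across
- dividers: bystander: brass chart dividers, lying, 160 mm long, 6 mm thick
- parallel_rule: bystander: wooden parallel rule, lying, 320 x 60 x 7 mm, long side along y
- mug: bystander: blue mug, 80 mm across, 92 mm tall
- torch: bystander: black torch standing on its head, 38 mm across, 112 mm tall
There are look-alikes about, which are no part of the job. Leave any pink look-alike of the dock alone.

How it is judged:
On the way:
1. the compass, let go, has slid down to lie by itself in the corner: flat on the slope over the pressed-in catch, within 3 mm of the fence and of the sprung bar, at rest (x of compass in the frame of cradle below 0.0651 m and value of joint bar below 0.0015 m and y of compass in the frame of cradle above -0.038 m and z of compass in the frame of cradle below 0.002 m and angle between the x axis of compass and the x axis of cradle, either way round below 0.06 rad and value of joint catch above 0.004 m and contact force between compass and the arm below 0.05 N and contact force between compass and the fingers below 0.05 N and linear speed of compass below 0.01 m/s), for 0.2 s.
At the end, for the whole second after the job is handed in: the compass lies flat in the corner of the dock, long edge within 2 mm of the fence and square to it, lower edge holding the sprung bar in by at least 2 mm, the catch more than half up behind its upper edge, at rest and let go (x of compass in the frame of cradle below 0.058 m and value of joint bar above 0.002 m and y of compass in the frame of cradle between -0.037 and -0.033 m and z of compass in the frame of cradle below 0.002 m and angle between the x axis of compass and the x axis of cradle, either way round below 0.04 rad and angle between the z axis of compass and the z axis of cradle, either way round below 0.04 rad and value of joint catch below 0.003 m and linear speed of compass below 0.01 m/s); the robot touches nothing.
It fails at once if the compass is rammed against the bar, ledge or catch with more than 25 N (contact force between compass and dock above 25 N).
It fails at once if the compass is pressed on the sloping sheet or fence with more than 45 N (contact force between compass and cradle above 45 N).
It fails at once if the robot pushes on the dock with more than 20 N (contact force between any of the fingers, the arm and dock above 20 N or contact force between any of the fingers, the arm and cradle above 20 N).
It fails at once if another thing on the table is shifted by more than 30 mm (distance of any of stopper, fid, spike_handle, dividers, parallel_rule, mug, torch from where it was at the start of the episode above 0.03 m).
It also fails if it takes over 67 s, if anything falls off the work surface, if the arm or the gripper's body presses on something with over 40 N, if the wrist force passes 120 N, or if a joint passes its speed limit or range.

## Working session

There is one attempt and no reset: what is moved stays moved. The work goes in short steps, Python scripts to look and compute and a tool call to move; the robot and the scene stay as the last step left them, time stands still between calls to the robot, and variables do not carry over. Pictures are saved under pics/ and viewed, at most 10 in all, crops included, and the job is handed in when it is done.

Besides the shell and the picture viewer there is one more tool, called after ">>>" by a JSON object that holds its "fn" and its "kwargs". arm_command: Moves the arm, as the interface text tells. Its arguments: {"type":"object","properties":{"steps":{"type":"array","items":{"type":"object","properties":{"fingers":{"type":"number"},"x":{"type":"number"},"y":{"type":"number"},"z":{"type":"number"},"spin":{"type":"number"}}}}},"required":["steps"]}

```bash
mkdir -p pics
python3 - <<'E'
from workcell import status, optics
import cv2, numpy as np
print(status.read_state())
for n in ("top","scene","wrist"):
    cv2.imwrite(f"pics/{n}0.png",optics.get_image(n)); print(n,optics.camera_params(n))
E
```

```text
{'t': 0.0, 'joint_positions': array([-1.36788482,  0.46942602, -0.04858707,  1.53365178,  0.02414428,
        1.14100185, -0.08230659]), 'qd': array([-9.34500003e-05, -1.59201674e-03, -6.27684248e-04,  4.48012300e-04,
        8.27773418e-04,  2.53485268e-03,  2.78879864e-03]), 'joint_efforts': array([-3.67354996e-04, -5.07971334e+01, -8.05900292e-02, -2.36151320e+01,
       -6.13039755e-02,  3.82039358e-02,  1.91930767e-04]), 'tool_pos': array([0.15494801, 0.65637868, 0.22152766]), 'tool_rot': array([-3.63245812e-01, -3.12041219e+00,  2.97970383e-03]), 'force': array([-0.27061561, -0.02014545, -0.65481024]), 'ft_torque': array([-0.02823352,  0.06081201,  0.04263091]), 'grasp_force': 0.0, 'finger_gap': 0.0871086348068095}
top {'fx': 383.4356203812895, 'fy': 383.4356203812895, 'cx': 280.3402578844157, 'cy': 209.94788918942237, 'cam_to_world': array([[-0.02709825, -0.98098781,  0.19216814,  0.37934576],
       [-0.9990993 ,  0.02029901, -0.037263  ,  0.008388  ],
       [ 0.03265372, -0.19300482, -0.98065431,  0.96229002],
       [ 0.        ,  0.        ,  0.        ,  1.        ]])}
scene {'fx': 457.6342615022036, 'fy': 457.6342615022036, 'cx': 283.51253410183307, 'cy': 205.64824674622264, 'cam_to_world': array([[ 0.83954533,  0.33716443, -0.42600914,  1.00375825],
       [ 0.5429354 , -0.54899213,  0.63547524, -0.67738538],
       [-0.01961602, -0.76480572, -0.64396228,  0.77780047],
       [ 0.        ,  0.        ,  0.        ,  1.        ]])}
wrist {'fx': 325.19226210127806, 'fy': 325.19226210127806, 'cx': 278.9491452769152, 'cy': 207.3537550348734, 'tool_from_camera': array([[-5.14494651e-04, -9.64832413e-01, -2.62865269e-01,
         7.29898738e-02],
       [ 9.99999851e-01, -5.45033699e-04,  4.32602028e-05,
         7.52057729e-05],
       [-1.85009276e-04, -2.62865207e-01,  9.64832550e-01,
        -1.62651924e-01],
       [ 0.00000000e+00,  0.00000000e+00,  0.00000000e+00,
         1.00000000e+00]])}
```

View pics/top0.png

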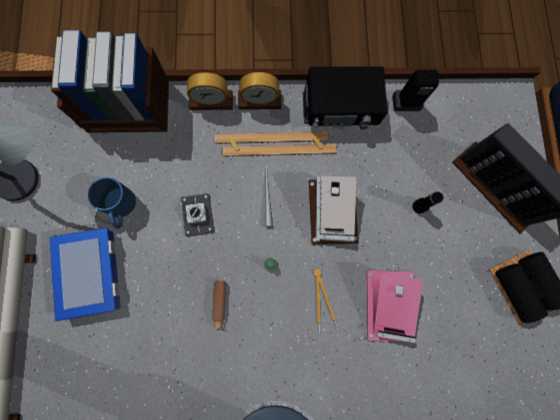

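View pics/scene0.png

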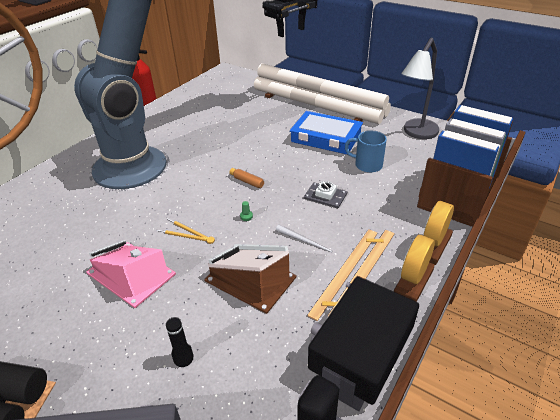

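Top picture: the loose dark compass is at (197,213). The teak dock with the white sheet is at (335,210), and the pink look-alike at (395,305) is to be left alone. The fid (268,200), stopper (271,265) and dividers (325,300) are nearby. I'll confirm the compass and dock in one enlarged crop.

Run:
```python
import cv2, numpy as np
t=cv2.imread("pics/top0.png")
a=cv2.resize(t[180:250,165:235],(400,400),interpolation=cv2.INTER_CUBIC)
b=cv2.resize(t[165:255,300:370],None,fx=400/70,fy=400/70,interpolation=cv2.INTER_CUBIC)
h=max(a.shape[0],b.shape[0]); o=np.zeros((h,800,3),np.uint8); o[:400,:400]=a; o[:b.shape[0],400:400+b.shape[1]]=b
cv2.imwrite("pics/c1.png",o); print(o.shape)
s=cv2.imread("pics/scene0.png")
cv2.imwrite("pics/c2.png",cv2.resize(s[170:320,190:350],None,fx=4,fy=4,interpolation=cv2.INTER_CUBIC)[:600,:800])
```

```text
(514, 800, 3)
```

View pics/c1.png

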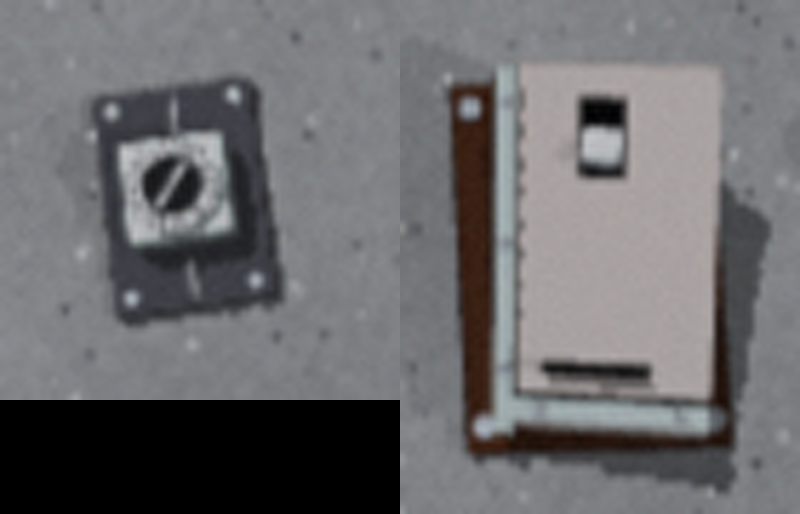

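View pics/c2.png

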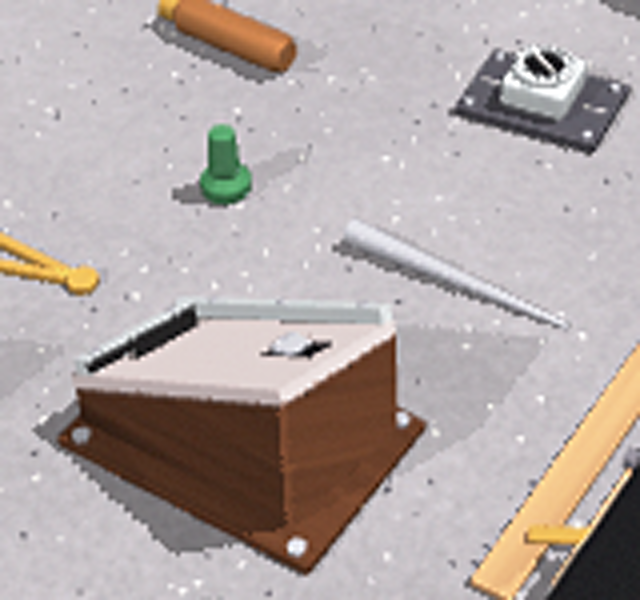

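c1 confirms both. The compass's plate corners are about (95,97), (258,80), (280,300) and (120,322) in the crop. The dock is the teak one with the white sheet, with its fence on the left, catch slot at (603,137) and bar at (597,370). c2 shows the sheet's high near corner at (280,403) and the foot corners at (305,572), (425,425) and (60,437).

```bash
cat > h.py <<'E'
import numpy as np, cv2
from workcell import status, optics
from scipy.optimize import least_squares
from scipy.spatial.transform import Rotation as R
def proj(n,P):
    c=optics.camera_params(n);T=c["cam_to_world"];p=(np.atleast_2d(P)-T[:3,3])@T[:3,:3]
    return p[:,:2]/p[:,2:]*c["fx"]+[c["cx"],c["cy"]]
def ray(n,uv,z):
    c=optics.camera_params(n);T=c["cam_to_world"]
    d=T[:3,:3]@np.array([(uv[0]-c["cx"])/c["fx"],(uv[1]-c["cy"])/c["fy"],1]);return T[:3,3]+d*(z-T[2,3])/d[2]
def cradleR(yaw): return R.from_euler('ZYX',[yaw,-np.radians(26),-np.radians(15)])
E
python3 - <<'E'
from h import *
cr=lambda x,y:(165+x/5.714,180+y/5.714)
cs=[ray("top",cr(*p),.008) for p in [(95,97),(258,80),(280,300),(120,322)]]
for c in cs: print(c.round(4))
cs=np.array(cs);print("centre",cs.mean(0),[np.linalg.norm(cs[i]-cs[i-1]).round(4) for i in range(4)])
d=(cs[0]+cs[1]-cs[2]-cs[3]);print("yaw",np.arctan2(d[1],d[0])); d=(cs[0]+cs[3]-cs[1]-cs[2]);print("yaw2",np.arctan2(-d[0],d[1]))
dk=lambda x,y:(300+(x-400)/5.714,165+y/5.714); sc=lambda x,y:(190+x/4,170+y/4)
mm=1e-3
C=[("top",(140,-83,0),dk(722,65)),("top",(140,8,9),dk(497,65)),("top",(140,0,9),dk(519,65)),
("scene",(140,-83,0),sc(280,403)),("scene",(-19,-83,0),sc(75,388)),("scene",(140,8,9),sc(394,308)),("scene",(-19,8,9),sc(188,300))]
F=[("scene",(1,-1),sc(305,572)),("scene",(1,1),sc(425,425)),("scene",(-1,-1),sc(60,437)),("top",(1,1),dk(452,85)),("top",(-1,1),dk(470,452)),("top",(-1,-1),dk(732,442))]
def f(p):
    x,y,z,yaw,fx,fy,fh=p;r=[]
    for n,q,uv in C: r+=list(proj(n,cradleR(yaw).apply(np.array(q)*mm)+[x,y,z])[0]-uv)
    Rz=R.from_euler('z',yaw)
    for n,q,uv in F: r+=list(proj(n,Rz.apply([q[0]*.084,q[1]*.059,0])+[fx,fy,fh])[0]-uv)
    return r
s=least_squares(f,[.5,-.08,.03,0,.57,-.1,.006],loss="soft_l1");print(s.x.round(4));print(np.round(f(s.x),1).reshape(-1,2).tolist())
E
```

```text
[0.605  0.2214 0.008 ]
[0.6114 0.1496 0.008 ]
[0.5124 0.1392 0.008 ]
[0.5044 0.2083 0.008 ]
centre [0.55829732 0.17962295 0.008     ] [np.float64(0.1015), np.float64(0.0721), np.float64(0.0995), np.float64(0.0696)]
yaw 0.11648444326226681
yaw2 0.10207867274862259
[ 0.5088 -0.1224  0.0235  0.0008  0.5635 -0.1624  0.0051]
[[-0.7, -0.6], [-0.6, -1.0], [-1.1, -0.9], [-0.3, -0.4], [-0.7, -1.1], [-1.2, 1.4], [-1.0, 1.4], [-0.4, 0.1], [-0.2, -0.3], [-1.8, 0.6], [-0.6, -1.0], [-0.9, -0.6], [-0.1, 0.0]]
```

```bash
cat >> h.py <<'E'
def yawof(r): 
    y=R.from_rotvec(r).apply([0,1,0]); return np.arctan2(y[1],y[0])
def plan(pos,yaw,n=None):
    """rows from present pose to pos, tool-y at yaw (mod pi)"""
    s=status.read_state();p=s["tool_pos"];M=R.from_rotvec(s["tool_rot"])
    dy=(yaw-yawof(s["tool_rot"])+np.pi/2)%np.pi-np.pi/2; d=np.array(pos)-p
    n=n or int(5*np.ceil(max(np.linalg.norm(d)/.04,abs(dy)/.12)/5))
    print("at",p.round(4),"yaw",yawof(s["tool_rot"]).round(4),"move mm",(d*1000).round(1),"dyaw",round(dy,3),"n",n)
    for i in range(n):
        v=M.inv().apply(d/n)*100; print('{"x":%.2f,"y":%.2f,"z":%.2f,"spin":%.3f},'%(*v,-dy/n),end="\n" if i%5==4 else " ")
        M=M*R.from_euler('z',-dy/n)
E
python3 -c "
from h import *
plan([.558,.180,.16],.11)"
```

```text
at [0.155  0.6565 0.2217] yaw 1.339 move mm [ 403.  -476.5  -61.7] dyaw -1.229 n 20
{"x":-2.51,"y":-1.86,"z":0.31,"spin":0.061}, {"x":-2.62,"y":-1.70,"z":0.31,"spin":0.061}, {"x":-2.72,"y":-1.53,"z":0.31,"spin":0.061}, {"x":-2.81,"y":-1.36,"z":0.31,"spin":0.061}, {"x":-2.88,"y":-1.19,"z":0.31,"spin":0.061},
{"x":-2.95,"y":-1.01,"z":0.31,"spin":0.061}, {"x":-3.01,"y":-0.83,"z":0.31,"spin":0.061}, {"x":-3.05,"y":-0.64,"z":0.31,"spin":0.061}, {"x":-3.09,"y":-0.45,"z":0.31,"spin":0.061}, {"x":-3.11,"y":-0.26,"z":0.31,"spin":0.061},
{"x":-3.12,"y":-0.07,"z":0.31,"spin":0.061}, {"x":-3.12,"y":0.12,"z":0.31,"spin":0.061}, {"x":-3.10,"y":0.31,"z":0.31,"spin":0.061}, {"x":-3.08,"y":0.50,"z":0.31,"spin":0.061}, {"x":-3.04,"y":0.69,"z":0.31,"spin":0.061},
{"x":-2.99,"y":0.88,"z":0.31,"spin":0.061}, {"x":-2.93,"y":1.06,"z":0.31,"spin":0.061}, {"x":-2.86,"y":1.24,"z":0.31,"spin":0.061}, {"x":-2.78,"y":1.41,"z":0.31,"spin":0.061}, {"x":-2.69,"y":1.58,"z":0.31,"spin":0.061},
```

>>> {"fn": "arm_command", "kwargs": {"steps": [{"fingers":1,"x":-2.51,"y":-1.86,"z":0.31,"spin":0.061},{"fingers":1,"x":-2.62,"y":-1.7,"z":0.31,"spin":0.061},{"fingers":1,"x":-2.72,"y":-1.53,"z":0.31,"spin":0.061},{"fingers":1,"x":-2.81,"y":-1.36,"z":0.31,"spin":0.061},{"fingers":1,"x":-2.88,"y":-1.19,"z":0.31,"spin":0.061}]}}

```text
t: 0.57
tool_pos: [0.2567, 0.5365, 0.2066]
tool_rot: [-0.837, -3.028, 0.001]
force: [0.4, -0.2, -0.1]
finger_gap: 0.087
grasp_force: 0.0
```

>>> {"fn": "arm_command", "kwargs": {"steps": [{"fingers":1,"x":-2.95,"y":-1.01,"z":0.31,"spin":0.061},{"fingers":1,"x":-3.01,"y":-0.83,"z":0.31,"spin":0.061},{"fingers":1,"x":-3.05,"y":-0.64,"z":0.31,"spin":0.061},{"fingers":1,"x":-3.09,"y":-0.45,"z":0.31,"spin":0.061},{"fingers":1,"x":-3.11,"y":-0.26,"z":0.31,"spin":0.061}]}}

```text
t: 0.98
tool_pos: [0.3577, 0.4177, 0.1913]
tool_rot: [-1.288, -2.865, 0.0]
force: [0.5, -0.0, -0.1]
finger_gap: 0.0873
grasp_force: 0.0
```

>>> {"fn": "arm_command", "kwargs": {"steps": [{"fingers":1,"x":-3.12,"y":-0.07,"z":0.31,"spin":0.061},{"fingers":1,"x":-3.12,"y":0.12,"z":0.31,"spin":0.061},{"fingers":1,"x":-3.1,"y":0.31,"z":0.31,"spin":0.061},{"fingers":1,"x":-3.08,"y":0.5,"z":0.31,"spin":0.061},{"fingers":1,"x":-3.04,"y":0.69,"z":0.31,"spin":0.061}]}}

```text
t: 1.4
tool_pos: [0.459, 0.2992, 0.1758]
tool_rot: [-1.708, -2.637, 0.0]
force: [0.8, -0.5, -0.1]
finger_gap: 0.0872
grasp_force: 0.0
```

>>> {"fn": "arm_command", "kwargs": {"steps": [{"fingers":1,"x":-2.99,"y":0.88,"z":0.31,"spin":0.061},{"fingers":1,"x":-2.93,"y":1.06,"z":0.31,"spin":0.061},{"fingers":1,"x":-2.86,"y":1.24,"z":0.31,"spin":0.061},{"fingers":1,"x":-2.78,"y":1.41,"z":0.31,"spin":0.061},{"fingers":1,"x":-2.69,"y":1.58,"z":0.31,"spin":0.061}]}}

```text
t: 1.82
tool_pos: [0.5607, 0.1812, 0.1603]
tool_rot: [-2.088, -2.346, 0.0]
force: [-0.0, 0.9, 0.5]
finger_gap: 0.0871
grasp_force: 0.0
```

```bash
cat >> h.py <<'E'
def wproj(P,s):
    c=optics.camera_params("wrist");T=c["tool_from_camera"]
    q=R.from_rotvec(s["tool_rot"]).inv().apply(np.atleast_2d(P)-s["tool_pos"]); q=(q-T[:3,3])@T[:3,:3]
    r=np.hypot(q[:,0],q[:,1]);th=np.arctan2(r,q[:,2]); return q[:,:2]/r[:,None]*th[:,None]*c["fx"]+[c["cx"],c["cy"]]
def wray(uv,z,s):
    c=optics.camera_params("wrist");T=c["tool_from_camera"];d=np.array(uv)-[c["cx"],c["cy"]];r=np.hypot(*d);th=r/c["fx"]
    v=np.r_[d/r*np.sin(th),np.cos(th)];M=R.from_rotvec(s["tool_rot"])
    o=s["tool_pos"]+M.apply(T[:3,3]);v=M.apply(T[:3,:3]@v);return o+v*(z-o[2])/v[2]
E
python3 - <<'E'
from h import *
s=status.read_state();im=optics.get_image("wrist")
print(s["t"],s["tool_pos"],yawof(s["tool_rot"]),s["joint_positions"].round(2))
cv2.imwrite("pics/w1.png",cv2.resize(im,(800,600)))
Rz=R.from_euler('z',.11)
for q in [(50,35,8),(50,-35,8),(-50,-35,8),(-50,35,8),(0,0,35)]: print(q,(wproj(Rz.apply(np.array(q)*1e-3)+[.5583,.1796,0],s)*800/560).round())
E
```

```text
1.8167 [0.56065787 0.18123865 0.16025507] 0.11619844049161465 [-0.68  0.4   0.38  1.83 -0.18  0.94 -0.1 ]
(50, 35, 8) [[470. 230.]]
(50, -35, 8) [[466. 327.]]
(-50, -35, 8) [[327. 326.]]
(-50, 35, 8) [[324. 230.]]
(0, 0, 35) [[396. 289.]]
```

View pics/w1.png

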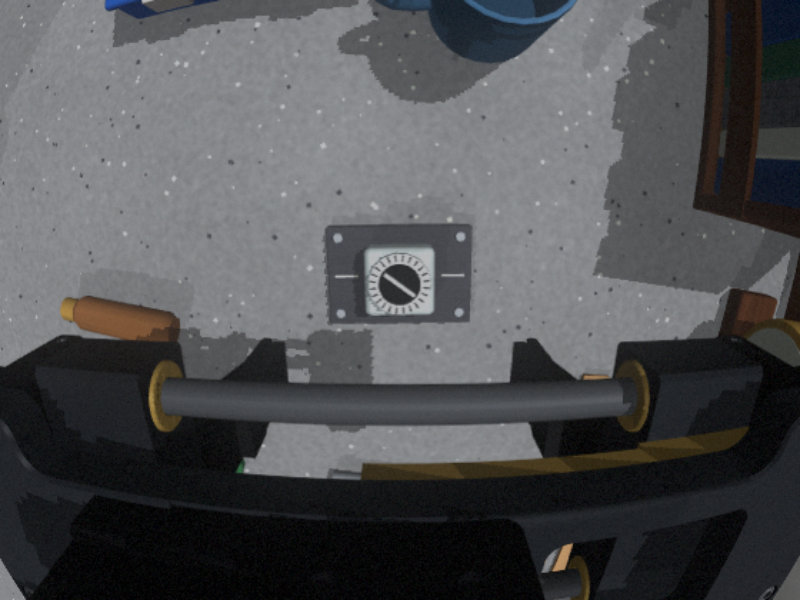

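The wrist picture shows the plate corners at (326,227), (471,225), (470,321) and (330,323). The compass is therefore about 2 mm further in +x and 3 mm further in +y than the top view gave, and its yaw is about 0.12. I'll aim at (0.560, 0.182).

```bash
python3 -c "
from h import *
s=status.read_state()
print(np.mean([wray(np.array(p)*.7,.008,s) for p in [(326,227),(471,225),(470,321),(330,323)]],0))
plan([.56,.182,.017],.12,10)"
```

```text
[0.56472611 0.17496573 0.008     ]
at [0.5649 0.1739 0.1601] yaw 0.1053 move mm [  -4.9    8.1 -143.1] dyaw 0.015 n 10
{"x":0.09,"y":-0.05,"z":1.43,"spin":-0.001}, {"x":0.09,"y":-0.04,"z":1.43,"spin":-0.001}, {"x":0.09,"y":-0.04,"z":1.43,"spin":-0.001}, {"x":0.09,"y":-0.04,"z":1.43,"spin":-0.001}, {"x":0.09,"y":-0.04,"z":1.43,"spin":-0.001},
{"x":0.09,"y":-0.04,"z":1.43,"spin":-0.001}, {"x":0.09,"y":-0.04,"z":1.43,"spin":-0.001}, {"x":0.09,"y":-0.04,"z":1.43,"spin":-0.001}, {"x":0.09,"y":-0.04,"z":1.43,"spin":-0.001}, {"x":0.09,"y":-0.04,"z":1.43,"spin":-0.001},
```

>>> {"fn": "arm_command", "kwargs": {"steps": [{"fingers":1,"x":0.17,"y":-0.08,"z":2.6,"spin":-0.003},{"fingers":1,"x":0.17,"y":-0.08,"z":2.6,"spin":-0.003},{"fingers":1,"x":0.17,"y":-0.08,"z":2.6,"spin":-0.003},{"fingers":1,"x":0.17,"y":-0.08,"z":2.6,"spin":-0.003},{"fingers":1,"x":0.17,"y":-0.08,"z":1.5,"spin":-0.003}]}}

```text
t: 2.28
tool_pos: [0.5531, 0.1901, 0.0386]
tool_rot: [-2.066, -2.364, 0.006]
force: [-0.3, -0.7, -0.3]
finger_gap: 0.0868
grasp_force: 0.0
```

>>> {"fn": "arm_command", "kwargs": {"steps": [{"fingers":1,"z":1.0},{"fingers":1,"z":1.0},{"fingers":1,"z":0.4},{"fingers":1},{"fingers":1}]}}

```text
validation failed for argument at $.st...
```

```bash
python3 -c "
from h import *
plan([.56,.182,.017],.12,5)"
```

```text
at [0.5531 0.1901 0.0386] yaw 0.1347 move mm [  6.9  -8.1 -21.6] dyaw -0.015 n 5
{"x":-0.18,"y":0.12,"z":0.43,"spin":0.003}, {"x":-0.18,"y":0.12,"z":0.43,"spin":0.003}, {"x":-0.18,"y":0.12,"z":0.43,"spin":0.003}, {"x":-0.18,"y":0.12,"z":0.43,"spin":0.003}, {"x":-0.18,"y":0.12,"z":0.43,"spin":0.003},
```

>>> {"fn": "arm_command", "kwargs": {"steps": [{"fingers":1,"x":-0.18,"y":0.12,"z":0.4,"spin":0.003},{"fingers":1,"x":-0.18,"y":0.12,"z":0.4,"spin":0.003},{"fingers":1,"x":-0.18,"y":0.12,"z":0.4,"spin":0.003},{"fingers":1,"x":-0.18,"y":0.12,"z":0.4,"spin":0.003},{"fingers":1,"x":-0.18,"y":0.12,"z":0.4,"spin":0.003}]}}

```text
t: 2.7
tool_pos: [0.5632, 0.1821, 0.0223]
tool_rot: [2.086, 2.348, 0.003]
force: [0.3, 0.0, -0.8]
finger_gap: 0.0872
grasp_force: 0.0
```

>>> {"fn": "arm_command", "kwargs": {"steps": [{"fingers":1,"x":0,"y":0,"z":0,"spin":0},{"fingers":1,"x":0,"y":0,"z":0,"spin":0},{"fingers":1,"x":0,"y":0,"z":0,"spin":0},{"fingers":1,"x":0,"y":0,"z":0,"spin":0},{"fingers":1,"x":0,"y":0,"z":0,"spin":0}]}}

```text
t: 3.12
tool_pos: [0.5622, 0.1825, 0.0218]
tool_rot: [-2.085, -2.35, -0.001]
force: [-0.0, 0.2, 0.3]
finger_gap: 0.0867
grasp_force: 0.0
```

```bash
python3 -c "
from h import *
s=status.read_state();im=optics.get_image('wrist')
cv2.imwrite('pics/w2.png',cv2.resize(im[60:360,130:430],(600,600)))
plan([.56,.182,.018],.12,5)"
```

```text
at [0.5622 0.1824 0.0218] yaw 0.1193 move mm [-2.2 -0.4 -3.8] dyaw 0.001 n 5
{"x":-0.00,"y":-0.04,"z":0.08,"spin":-0.000}, {"x":-0.00,"y":-0.04,"z":0.08,"spin":-0.000}, {"x":-0.00,"y":-0.04,"z":0.08,"spin":-0.000}, {"x":-0.00,"y":-0.04,"z":0.08,"spin":-0.000}, {"x":-0.00,"y":-0.04,"z":0.08,"spin":-0.000},
```

View pics/w2.png

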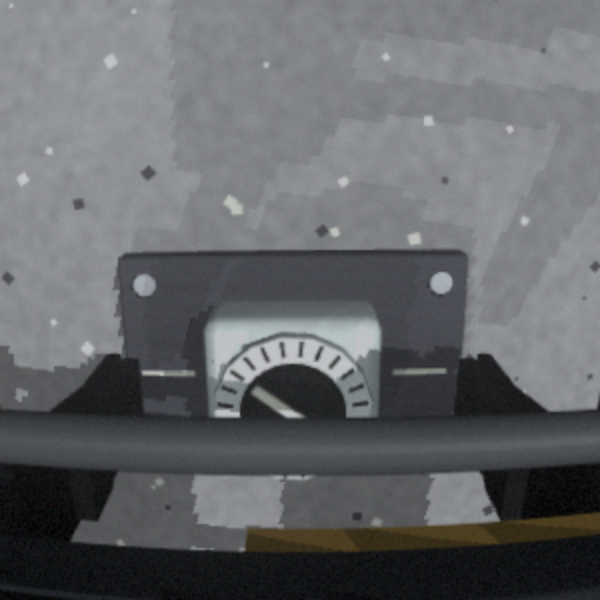

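Picture w2 shows the housing (205–380) centred between the fingers, with the plate's midline ticks at row 372 and level. I'll close here.

>>> {"fn": "arm_command", "kwargs": {"steps": [{"fingers":1,"x":0,"y":-0.1,"z":0.2,"spin":0},{"fingers":0.4,"x":0,"y":0,"z":0,"spin":0},{"fingers":0.4,"x":0,"y":0,"z":0,"spin":0},{"fingers":0.4,"x":0,"y":0,"z":0,"spin":0},{"fingers":0.4,"x":0,"y":0,"z":0,"spin":0}]}}

```text
t: 3.58
tool_pos: [0.5612, 0.1821, 0.0195]
tool_rot: [-2.085, -2.35, -0.0]
force: [0.4, 0.1, -0.8]
finger_gap: 0.068
grasp_force: 0.0
```

>>> {"fn": "arm_command", "kwargs": {"steps": [{"fingers":0.4,"x":0,"y":0,"z":0,"spin":0},{"fingers":0.4,"x":0,"y":0,"z":0,"spin":0},{"fingers":0.4,"x":0,"y":0,"z":0,"spin":0},{"fingers":0.4,"x":0,"y":0,"z":0,"spin":0},{"fingers":0.4,"x":0,"y":0,"z":0,"spin":0}]}}

```text
t: 4.0
tool_pos: [0.561, 0.1821, 0.0195]
tool_rot: [-2.085, -2.35, 0.0]
force: [0.8, 0.2, 0.0]
finger_gap: 0.0455
grasp_force: 30.0
```

>>> {"fn": "arm_command", "kwargs": {"steps": [{"fingers":0.4,"x":0,"y":0,"z":-0.5,"spin":0},{"fingers":0.4,"x":0,"y":0,"z":-1.5,"spin":0},{"fingers":0.4,"x":0,"y":0,"z":-3,"spin":0},{"fingers":0.4,"x":0,"y":0,"z":-3,"spin":0},{"fingers":0.4,"x":0,"y":0,"z":-3,"spin":0}]}}

```text
t: 4.42
tool_pos: [0.5597, 0.1815, 0.1294]
tool_rot: [-2.085, -2.348, 0.005]
force: [1.0, 1.0, -6.1]
finger_gap: 0.0455
grasp_force: 30.0
```

>>> {"fn": "arm_command", "kwargs": {"steps": [{"fingers":0.4,"x":0,"y":0,"z":-3,"spin":0},{"fingers":0.4,"x":0,"y":0,"z":-2,"spin":0},{"fingers":0.4,"x":0,"y":0,"z":0,"spin":0},{"fingers":0.4,"x":0,"y":0,"z":0,"spin":0},{"fingers":0.4,"x":0,"y":0,"z":0,"spin":0}]}}

```text
t: 4.83
tool_pos: [0.5592, 0.1817, 0.1772]
tool_rot: [-2.084, -2.348, 0.006]
force: [-0.0, -0.1, -6.2]
finger_gap: 0.0459
grasp_force: 30.0
```

The compass is held (about 0.6 kg). The tool can't tilt, so the compass has to pitch 26° in the pads, which needs the fingers on the housing's ±y faces. I'll set it down and regrip a quarter turn round.

>>> {"fn": "arm_command", "kwargs": {"steps": [{"fingers":0.4,"x":0,"y":0,"z":3,"spin":0},{"fingers":0.4,"x":0,"y":0,"z":3,"spin":0},{"fingers":0.4,"x":0,"y":0,"z":3,"spin":0},{"fingers":0.4,"x":0,"y":0,"z":3,"spin":0},{"fingers":0.4,"x":0,"y":0,"z":2,"spin":0}]}}

```text
t: 5.25
tool_pos: [0.5573, 0.1809, 0.0341]
tool_rot: [-2.083, -2.347, 0.013]
force: [-0.7, 0.2, -7.4]
finger_gap: 0.0457
grasp_force: 30.0
```

>>> {"fn": "arm_command", "kwargs": {"steps": [{"fingers":0.4,"x":0,"y":0,"z":1,"spin":0},{"fingers":0.4,"x":0,"y":0,"z":0.5,"spin":0},{"fingers":0.4,"x":0,"y":0,"z":0.3,"spin":0},{"fingers":0.4,"x":0,"y":0,"z":0,"spin":0},{"fingers":0.4,"x":0,"y":0,"z":0,"spin":0}]}}

```text
t: 5.67
tool_pos: [0.562, 0.1824, 0.0225]
tool_rot: [2.085, 2.349, 0.003]
force: [0.1, -0.1, -5.4]
finger_gap: 0.0458
grasp_force: 30.0
```

```bash
python3 -c "
from h import *
s=status.read_state();print(s['tool_pos'],s['force'],yawof(s['tool_rot']))
Rc=cradleR(0.0);print((Rc.apply([[.068,-.039,0],[.068,-.039,.025]])+[.5088,-.1224,.0235]).round(4))"
```

```text
[0.56204632 0.18236062 0.02248716] [ 0.0673996  -0.09609488 -5.42654403] 0.11897978166121022
[[ 0.5655 -0.1601  0.0624]
 [ 0.5549 -0.1536  0.0841]]
```

>>> {"fn": "arm_command", "kwargs": {"steps": [{"fingers":0.4,"x":0,"y":0,"z":0.15,"spin":0},{"fingers":0.4,"x":0,"y":0,"z":0.15,"spin":0},{"fingers":0.4,"x":0,"y":0,"z":0,"spin":0},{"fingers":0.8,"x":0,"y":0,"z":0,"spin":0},{"fingers":0.8,"x":0,"y":0,"z":0,"spin":0}]}}

```text
t: 6.08
tool_pos: [0.5622, 0.1824, 0.0196]
tool_rot: [2.085, 2.349, 0.004]
force: [0.4, 0.6, 0.3]
finger_gap: 0.0523
grasp_force: 0.0
```

>>> {"fn": "arm_command", "kwargs": {"steps": [{"fingers":0.9,"x":0,"y":0,"z":0,"spin":0},{"fingers":0.9,"x":0,"y":0,"z":0,"spin":0},{"fingers":0.9,"x":0,"y":0,"z":-1,"spin":0},{"fingers":0.9,"x":0,"y":0,"z":-2,"spin":0},{"fingers":0.9,"x":0,"y":0,"z":-0.5,"spin":-0.121}]}}

```text
t: 6.5
tool_pos: [0.5628, 0.1825, 0.0563]
tool_rot: [1.936, 2.471, 0.005]
force: [1.4, 0.3, 0.3]
finger_gap: 0.077
grasp_force: 0.0
```

>>> {"fn": "arm_command", "kwargs": {"steps": [{"fingers":0.9,"x":0,"y":0,"z":0,"spin":-0.121},{"fingers":0.9,"x":0,"y":0,"z":0,"spin":-0.121},{"fingers":0.9,"x":0,"y":0,"z":0,"spin":-0.121},{"fingers":0.9,"x":0,"y":0,"z":0,"spin":-0.121},{"fingers":0.9,"x":0,"y":0,"z":0,"spin":-0.121}]}}

```text
t: 6.92
tool_pos: [0.5615, 0.1821, 0.0545]
tool_rot: [1.106, 2.939, 0.001]
force: [-0.1, -0.4, -0.2]
finger_gap: 0.0779
grasp_force: 0.0
```

>>> {"fn": "arm_command", "kwargs": {"steps": [{"fingers":0.9,"x":0,"y":0,"z":0,"spin":-0.121},{"fingers":0.9,"x":0,"y":0,"z":0,"spin":-0.121},{"fingers":0.9,"x":0,"y":0,"z":0,"spin":-0.121},{"fingers":0.9,"x":0,"y":0,"z":0,"spin":-0.121},{"fingers":0.9,"x":0,"y":0,"z":0,"spin":-0.121}]}}

```text
t: 7.33
tool_pos: [0.5615, 0.1819, 0.0544]
tool_rot: [0.181, 3.135, -0.0]
force: [0.1, -0.7, -0.2]
finger_gap: 0.0786
grasp_force: 0.0
```

>>> {"fn": "arm_command", "kwargs": {"steps": [{"fingers":0.9,"x":0,"y":0,"z":0,"spin":-0.121},{"fingers":0.9,"x":0,"y":0,"z":0,"spin":-0.119},{"fingers":0.9,"x":0,"y":0,"z":0,"spin":0},{"fingers":0.9,"x":0,"y":0,"z":0,"spin":0},{"fingers":0.9,"x":0,"y":0,"z":0,"spin":0}]}}

```text
t: 7.75
tool_pos: [0.5614, 0.1819, 0.0539]
tool_rot: [-0.183, 3.136, -0.0]
force: [-0.5, 0.2, 0.4]
finger_gap: 0.078
grasp_force: 0.0
```

```bash
python3 -c "
from h import *
s=status.read_state();im=optics.get_image('wrist')
cv2.imwrite('pics/w3.png',cv2.resize(im[60:360,130:430],(600,600)))
plan([.561,.182,.018],.12+np.pi/2,5);print(s['joint_positions'].round(2))"
```

```text
at [0.5613 0.182  0.0538] yaw 1.6878 move mm [ -0.3   0.  -35.8] dyaw 0.003 n 5
{"x":0.01,"y":0.00,"z":0.72,"spin":-0.001}, {"x":0.01,"y":0.00,"z":0.72,"spin":-0.001}, {"x":0.01,"y":0.00,"z":0.72,"spin":-0.001}, {"x":0.01,"y":0.00,"z":0.72,"spin":-0.001}, {"x":0.01,"y":0.00,"z":0.72,"spin":-0.001},
[-0.33  0.53 -0.08  1.88  0.06  0.73  1.25]
```

View pics/w3.png

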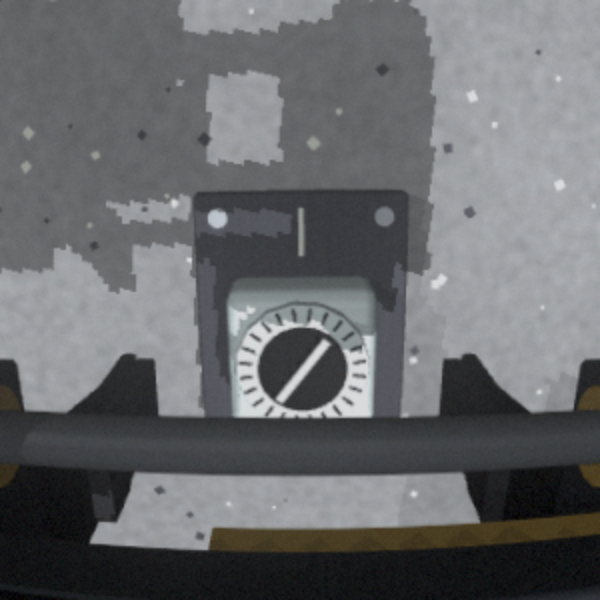

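The fingers straddle the housing (230–375) with the plate square to them. I'll grip, lift and carry it.

>>> {"fn": "arm_command", "kwargs": {"steps": [{"fingers":0.9,"x":0,"y":0,"z":1.2,"spin":0},{"fingers":0.9,"x":0,"y":0,"z":1.2,"spin":0},{"fingers":0.9,"x":0,"y":0,"z":1.1,"spin":0},{"fingers":0.4,"x":0,"y":0,"z":0,"spin":0},{"fingers":0.4,"x":0,"y":0,"z":0,"spin":0}]}}

```text
t: 8.22
tool_pos: [0.5601, 0.1818, 0.0169]
tool_rot: [0.187, -3.133, 0.001]
force: [0.1, 0.1, -0.1]
finger_gap: 0.0714
grasp_force: 0.0
```

>>> {"fn": "arm_command", "kwargs": {"steps": [{"fingers":0.4,"x":0,"y":0,"z":0,"spin":0},{"fingers":0.4,"x":0,"y":0,"z":0,"spin":0},{"fingers":0.4,"x":0,"y":0,"z":0,"spin":0},{"fingers":0.4,"x":0,"y":0,"z":0,"spin":0},{"fingers":0.4,"x":0,"y":0,"z":0,"spin":0}]}}

```text
t: 8.63
tool_pos: [0.5615, 0.1825, 0.019]
tool_rot: [-0.187, 3.135, 0.001]
force: [0.1, 0.9, 0.9]
finger_gap: 0.0457
grasp_force: 30.0
```

>>> {"fn": "arm_command", "kwargs": {"steps": [{"fingers":0.4,"x":0,"y":0,"z":-0.5,"spin":0},{"fingers":0.4,"x":0,"y":0,"z":-1.5,"spin":0},{"fingers":0.4,"x":0,"y":0,"z":-3,"spin":0},{"fingers":0.4,"x":0,"y":0,"z":-3,"spin":0},{"fingers":0.4,"x":0,"y":0,"z":-3,"spin":0}]}}

```text
t: 9.05
tool_pos: [0.5595, 0.1813, 0.1284]
tool_rot: [0.187, -3.132, 0.002]
force: [0.8, 1.4, -6.1]
finger_gap: 0.0454
grasp_force: 30.0
```

>>> {"fn": "arm_command", "kwargs": {"steps": [{"fingers":0.4,"x":0,"y":0,"z":-3,"spin":0},{"fingers":0.4,"x":0,"y":0,"z":-2,"spin":0},{"fingers":0.4,"x":0,"y":0,"z":0,"spin":0},{"fingers":0.4,"x":0,"y":0,"z":0,"spin":0},{"fingers":0.4,"x":0,"y":0,"z":0,"spin":0}]}}

```text
t: 9.47
tool_pos: [0.5593, 0.1813, 0.1762]
tool_rot: [0.187, -3.131, 0.002]
force: [0.9, -0.2, -6.9]
finger_gap: 0.0459
grasp_force: 30.0
```

```bash
python3 -c "
from h import *
plan([.556,-.156,.18],np.pi/2,15)"
```

```text
at [0.5593 0.1813 0.1762] yaw 1.69 move mm [  -3.3 -337.3    3.8] dyaw -0.119 n 15
{"x":0.29,"y":-2.23,"z":-0.02,"spin":0.008}, {"x":0.27,"y":-2.23,"z":-0.02,"spin":0.008}, {"x":0.25,"y":-2.23,"z":-0.02,"spin":0.008}, {"x":0.24,"y":-2.24,"z":-0.02,"spin":0.008}, {"x":0.22,"y":-2.24,"z":-0.02,"spin":0.008},
{"x":0.20,"y":-2.24,"z":-0.02,"spin":0.008}, {"x":0.18,"y":-2.24,"z":-0.02,"spin":0.008}, {"x":0.16,"y":-2.24,"z":-0.02,"spin":0.008}, {"x":0.15,"y":-2.24,"z":-0.02,"spin":0.008}, {"x":0.13,"y":-2.24,"z":-0.02,"spin":0.008},
{"x":0.11,"y":-2.25,"z":-0.02,"spin":0.008}, {"x":0.09,"y":-2.25,"z":-0.02,"spin":0.008}, {"x":0.08,"y":-2.25,"z":-0.02,"spin":0.008}, {"x":0.06,"y":-2.25,"z":-0.02,"spin":0.008}, {"x":0.04,"y":-2.25,"z":-0.02,"spin":0.008},
```

>>> {"fn": "arm_command", "kwargs": {"steps": [{"fingers":0.4,"x":0.15,"y":-1.2,"z":0,"spin":0.008},{"fingers":0.4,"x":0.27,"y":-2.3,"z":0,"spin":0.008},{"fingers":0.4,"x":0.25,"y":-2.3,"z":0,"spin":0.008},{"fingers":0.4,"x":0.24,"y":-2.3,"z":0,"spin":0.008},{"fingers":0.4,"x":0.22,"y":-2.3,"z":0,"spin":0.008}]}}

```text
t: 9.88
tool_pos: [0.5589, 0.0749, 0.1763]
tool_rot: [0.122, -3.135, 0.002]
force: [0.4, -0.7, -6.3]
finger_gap: 0.0454
grasp_force: 30.0
```

>>> {"fn": "arm_command", "kwargs": {"steps": [{"fingers":0.4,"x":0.2,"y":-2.3,"z":0,"spin":0.008},{"fingers":0.4,"x":0.18,"y":-2.3,"z":0,"spin":0.008},{"fingers":0.4,"x":0.16,"y":-2.3,"z":0,"spin":0.008},{"fingers":0.4,"x":0.15,"y":-2.3,"z":0,"spin":0.008},{"fingers":0.4,"x":0.13,"y":-2.3,"z":0,"spin":0.008}]}}

```text
t: 10.3
tool_pos: [0.5577, -0.0401, 0.1764]
tool_rot: [0.059, -3.137, 0.001]
force: [0.4, -0.4, -6.8]
finger_gap: 0.0455
grasp_force: 30.0
```

>>> {"fn": "arm_command", "kwargs": {"steps": [{"fingers":0.4,"x":0.11,"y":-2.3,"z":0,"spin":0.008},{"fingers":0.4,"x":0.09,"y":-2.3,"z":0,"spin":0.008},{"fingers":0.4,"x":0.08,"y":-2.3,"z":0,"spin":0.008},{"fingers":0.4,"x":0.06,"y":-2.3,"z":0,"spin":0.008},{"fingers":0.4,"x":0.04,"y":-2.2,"z":0,"spin":0.008}]}}

```text
t: 10.72
tool_pos: [0.5564, -0.1541, 0.1764]
tool_rot: [-0.004, -3.137, -0.0]
force: [0.5, 0.5, -5.6]
finger_gap: 0.0458
grasp_force: 30.0
```

>>> {"fn": "arm_command", "kwargs": {"steps": [{"fingers":0.4,"x":0,"y":0,"z":0,"spin":0},{"fingers":0.4,"x":0,"y":0,"z":0,"spin":0},{"fingers":0.4,"x":0,"y":0,"z":0,"spin":0},{"fingers":0.4,"x":0,"y":0,"z":0,"spin":0},{"fingers":0.4,"x":0,"y":0,"z":0,"spin":0}]}}

```text
t: 11.13
tool_pos: [0.5581, -0.1506, 0.1779]
tool_rot: [0.002, -3.14, -0.001]
force: [0.5, 0.1, -6.6]
finger_gap: 0.0456
grasp_force: 30.0
```

Run:
```python
from h import *
plan([.556,-.156,.125],np.pi/2,5)
s=status.read_state();im=optics.get_image('wrist');t=optics.get_image('top');sc=optics.get_image('scene')
O=np.array([.5088,-.1224,.0235])
for q in [(140,0,9),(140,8,9),(-19,8,9),(140,-83,0)]:
    P=cradleR(0).apply(np.array(q)*1e-3)+O
    u=wproj(P,s)[0]; print(q,u.round(1),((u-[0,0])).round())
    if 0<u[0]<560 and 0<u[1]<420: cv2.circle(im,tuple(int(v) for v in u.round()),2,(0,0,255),-1)
o=np.zeros((600,800,3),np.uint8);o[:,:]=0
o[:300,:400]=cv2.resize(im,(400,300));o[300:,:400]=cv2.resize(sc[150:330,190:430],(400,300));
o[:300,400:]=cv2.resize(t[150:270,270:430],(400,300)); cv2.imwrite("pics/m1.png",o); cv2.imwrite("pics/w4.png",im)
```

```text
at [ 0.5581 -0.1506  0.1779] yaw 1.5719 move mm [ -2.1  -5.4 -52.9] dyaw -0.001 n 5
{"x":0.04,"y":-0.11,"z":1.06,"spin":0.000}, {"x":0.04,"y":-0.11,"z":1.06,"spin":0.000}, {"x":0.04,"y":-0.11,"z":1.06,"spin":0.000}, {"x":0.04,"y":-0.11,"z":1.06,"spin":0.000}, {"x":0.04,"y":-0.11,"z":1.06,"spin":0.000},
(140, 0, 9) [313.2 293.4] [313. 293.]
(140, 8, 9) [321.6 293.1] [322. 293.]
(-19, 8, 9) [317.7 125.1] [318. 125.]
(140, -83, 0) [216.9 293.8] [217. 294.]
```

View pics/m1.png

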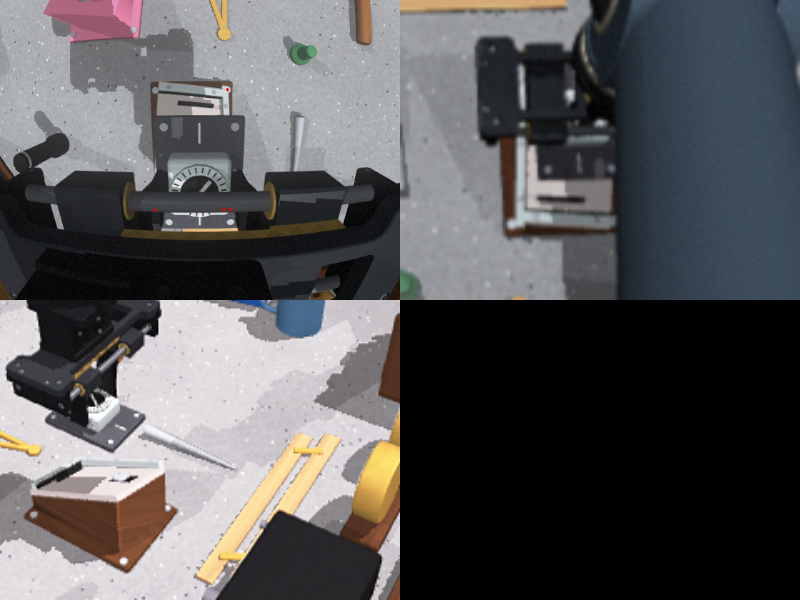

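The wrist view shows the dock's low fence corner at about (230,88), where the model's red dot falls (227,89). I'll check the fence line numerically before lowering.

Run:
```python
from h import *
im=cv2.imread("pics/w4.png");s=status.read_state();O=np.array([.5088,-.1224,.0235])
f=lambda q:wproj(cradleR(0).apply(np.array(q)*1e-3)+O,s)[0].round(1)
for x in (-19,0,20): print(x,f((x,0,9)),f((x,8,9)),f((x,0,0)))
for r in (120,135,145,152): print(r,[tuple(int(v) for v in im[r,c]) for c in range(300,334)])
```

```text
-19 [310.5 123.6] [318.2 124.6] [307.4 127.3]
0 [311.2 141.5] [319.  142.4] [308.  144.8]
20 [311.8 161.3] [319.7 162.1] [308.5 164.2]
120 [(58, 63, 79), (59, 65, 81), (62, 70, 83), (58, 65, 81), (65, 70, 85), (64, 68, 85), (62, 69, 82), (63, 70, 83), (59, 65, 80), (63, 69, 83), (86, 90, 95), (164, 164, 158), (204, 203, 195), (191, 191, 185), (187, 188, 182), (183, 185, 181), (180, 179, 176), (173, 172, 167), (146, 147, 145), (101, 110, 126), (75, 84, 110), (71, 83, 108), (70, 84, 111), (76, 89, 118), (70, 82, 104), (108, 108, 111), (173, 167, 165), (169, 165, 164), (169, 166, 162), (171, 167, 163), (170, 168, 164), (170, 165, 164), (171, 168, 167), (177, 173, 172)]
135 [(66, 65, 65), (70, 67, 66), (73, 71, 69), (83, 84, 79), (86, 87, 84), (88, 86, 82), (110, 109, 105), (112, 112, 107), (128, 127, 123), (126, 127, 120), (139, 139, 133), (164, 165, 155), (196, 196, 184), (217, 216, 203), (215, 214, 200), (216, 216, 202), (219, 217, 205), (218, 216, 205), (218, 217, 203), (186, 188, 184), (106, 116, 128), (68, 78, 102), (66, 77, 98), (66, 77, 99), (66, 76, 97), (146, 145, 147), (167, 1
[... 574 characters left out ...]
64, 162), (169, 165, 162), (169, 166, 164), (165, 161, 160), (164, 161, 160), (163, 159, 157), (163, 159, 157), (168, 164, 161)]
152 [(199, 200, 210), (201, 202, 210), (198, 201, 208), (195, 196, 202), (191, 190, 199), (193, 194, 201), (197, 198, 205), (151, 152, 156), (137, 140, 143), (118, 118, 115), (128, 128, 119), (126, 127, 118), (148, 147, 139), (216, 215, 204), (218, 217, 204), (216, 215, 203), (217, 216, 203), (218, 217, 204), (216, 215, 203), (215, 216, 202), (199, 199, 188), (63, 73, 98), (64, 74, 99), (65, 75, 96), (90, 94, 107), (146, 144, 143), (169, 165, 161), (168, 163, 160), (167, 162, 160), (167, 163, 160), (169, 164, 162), (170, 166, 164), (172, 168, 166), (172, 169, 166)]
```

>>> {"fn": "arm_command", "kwargs": {"steps": [{"fingers":0.4,"x":0.05,"y":-0.1,"z":1,"spin":0},{"fingers":0.4,"x":0.05,"y":-0.1,"z":2,"spin":0},{"fingers":0.4,"x":0.05,"y":-0.1,"z":1.5,"spin":0},{"fingers":0.4,"x":0.05,"y":-0.1,"z":1,"spin":0},{"fingers":0.4,"x":0,"y":-0.05,"z":0.5,"spin":0}]}}

```text
t: 11.7
tool_pos: [0.5548, -0.1561, 0.1165]
tool_rot: [-0.001, -3.138, -0.001]
force: [-5.0, 1.9, 1.5]
finger_gap: 0.0457
grasp_force: 30.0
```

>>> {"fn": "arm_command", "kwargs": {"steps": [{"fingers":0.4,"x":0,"y":0,"z":0.2,"spin":0},{"fingers":0.4,"x":0,"y":0,"z":0.2,"spin":0},{"fingers":0.4,"x":0,"y":0,"z":0.2,"spin":0},{"fingers":0.4,"x":0,"y":0,"z":0.2,"spin":0},{"fingers":0.4,"x":0,"y":0,"z":0,"spin":0}]}}

```text
t: 12.12
tool_pos: [0.556, -0.1557, 0.1114]
tool_rot: [-0.001, -3.141, -0.002]
force: [-4.4, 1.9, 0.1]
finger_gap: 0.0457
grasp_force: 30.0
```

>>> {"fn": "arm_command", "kwargs": {"steps": [{"fingers":0.4,"x":0,"y":0,"z":0.1,"spin":0},{"fingers":0.4,"x":0,"y":0,"z":0.1,"spin":0},{"fingers":0.4,"x":0,"y":0,"z":0.1,"spin":0},{"fingers":0.4,"x":0,"y":0,"z":0.1,"spin":0},{"fingers":0.4,"x":0,"y":0,"z":0,"spin":0}]}}

```text
t: 12.53
tool_pos: [0.5562, -0.1557, 0.1076]
tool_rot: [-0.001, -3.141, -0.001]
force: [-4.4, 1.3, 0.6]
finger_gap: 0.0457
grasp_force: 30.0
```

>>> {"fn": "arm_command", "kwargs": {"steps": [{"fingers":0.4,"x":0,"y":0,"z":0.15,"spin":0},{"fingers":0.4,"x":0,"y":0,"z":0.15,"spin":0},{"fingers":0.4,"x":0,"y":0,"z":0.15,"spin":0},{"fingers":0.4,"x":0,"y":0,"z":0.05,"spin":0},{"fingers":0.4,"x":0,"y":0,"z":0,"spin":0}]}}

```text
t: 12.95
tool_pos: [0.5563, -0.1559, 0.1022]
tool_rot: [-0.001, -3.141, -0.001]
force: [-5.0, 2.6, -0.1]
finger_gap: 0.0458
grasp_force: 30.0
```

>>> {"fn": "arm_command", "kwargs": {"steps": [{"fingers":0.4,"x":0,"y":0,"z":0.1,"spin":0},{"fingers":0.4,"x":0,"y":0,"z":0.1,"spin":0},{"fingers":0.4,"x":0,"y":0,"z":0.1,"spin":0},{"fingers":0.4,"x":0,"y":0,"z":0.1,"spin":0},{"fingers":0.4,"x":0,"y":0,"z":0,"spin":0}]}}

```text
t: 13.37
tool_pos: [0.5564, -0.1562, 0.0974]
tool_rot: [0.001, 3.142, 0.0]
force: [-3.4, 2.4, -1.2]
finger_gap: 0.0456
grasp_force: 30.0
```

Run:
```python
from h import *
im=optics.get_image('wrist');sc=optics.get_image('scene')
cv2.imwrite("pics/w5.png",im);cv2.imwrite("pics/s5.png",sc)
o=np.zeros((600,800,3),np.uint8)
o[:,:400]=cv2.resize(im[80:320,200:360],(400,600));o[:400,400:]=cv2.resize(sc[200:320,190:310],(400,400));cv2.imwrite("pics/m2.png",o)
```

```text
(no output)
```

View pics/m2.png

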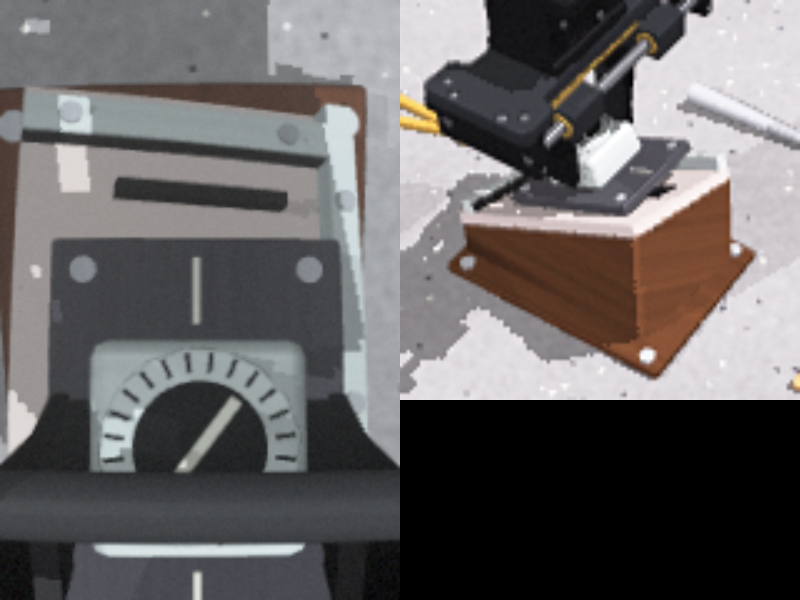

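Picture m2 shows the compass pitched to nearly the slope angle. Its upper right edge is on the sheet, its lower edge (row 240) is just above the bar (row 190), and its fence side is raised.

>>> {"fn": "arm_command", "kwargs": {"steps": [{"fingers":0.4,"x":0,"y":-0.1,"z":0.07,"spin":0},{"fingers":0.4,"x":0,"y":-0.1,"z":0.07,"spin":0},{"fingers":0.4,"x":0,"y":-0.1,"z":0.06,"spin":0},{"fingers":0.4,"x":0,"y":0,"z":0,"spin":0},{"fingers":0.4,"x":0,"y":0,"z":0,"spin":0}]}}

```text
t: 13.88
tool_pos: [0.5566, -0.1575, 0.0965]
tool_rot: [0.001, -3.142, -0.004]
force: [-6.6, 7.4, 6.3]
finger_gap: 0.0456
grasp_force: 30.1
```

>>> {"fn": "arm_command", "kwargs": {"steps": [{"fingers":0.4,"x":0,"y":0,"z":0.07,"spin":0},{"fingers":0.4,"x":0,"y":0,"z":0.07,"spin":0},{"fingers":0.4,"x":0,"y":0,"z":0.06,"spin":0},{"fingers":0.4,"x":0,"y":0,"z":0,"spin":0},{"fingers":0.4,"x":0,"y":0,"z":0,"spin":0}]}}

```text
t: 14.3
tool_pos: [0.557, -0.1572, 0.0959]
tool_rot: [-0.001, 3.141, 0.004]
force: [-8.2, 7.8, 14.5]
finger_gap: 0.0459
grasp_force: 30.3
```

>>> {"fn": "arm_command", "kwargs": {"steps": [{"fingers":0.4,"x":0,"y":-0.05,"z":-0.1,"spin":0},{"fingers":0.4,"x":0,"y":-0.05,"z":-0.1,"spin":0},{"fingers":0.53,"x":0,"y":0,"z":0,"spin":0},{"fingers":0.54,"x":0,"y":0,"z":0.05,"spin":0},{"fingers":0.545,"x":0,"y":0,"z":0.1,"spin":0}]}}

```text
t: 14.72
tool_pos: [0.5576, -0.1603, 0.0946]
tool_rot: [0.001, 3.139, -0.001]
force: [-0.7, 1.4, -1.2]
finger_gap: 0.0468
grasp_force: 3.2
```

>>> {"fn": "arm_command", "kwargs": {"steps": [{"fingers":0.55,"x":0,"y":0,"z":0.1,"spin":0},{"fingers":0.55,"x":0,"y":0,"z":0.1,"spin":0},{"fingers":0.555,"x":0,"y":0,"z":0.1,"spin":0},{"fingers":0.555,"x":0,"y":0,"z":0,"spin":0},{"fingers":0.56,"x":0,"y":0,"z":0,"spin":0}]}}

```text
t: 15.13
tool_pos: [0.5563, -0.1606, 0.0907]
tool_rot: [-0.002, -3.141, 0.0]
force: [-2.5, 1.9, -0.3]
finger_gap: 0.0485
grasp_force: 2.1
```

Run:
```python
from h import *
im=optics.get_image('wrist');sc=optics.get_image('scene');s=status.read_state();print(s['tool_pos'],s['force'],s['finger_gap'])
cv2.imwrite("pics/w6.png",im);cv2.imwrite("pics/s6.png",sc)
# plate ticks / motion: diff against w5
a=cv2.imread("pics/w5.png");d=cv2.absdiff(a,im).max(2)>40;print("changed px",d[80:320,200:360].sum())
for r in (165,180,195): print(r,[int(v) for v in im[r,210:350:2].mean(1)],"\n old",[int(v) for v in a[r,210:350:2].mean(1)])
```

```text
[ 0.55631852 -0.16063104  0.09090407] [-1.24002935  1.05942504 -1.30477429] 0.048603372626780675
changed px 7931
165 [85, 150, 150, 153, 149, 154, 151, 151, 154, 151, 154, 150, 153, 152, 151, 151, 151, 151, 151, 150, 151, 151, 152, 151, 150, 150, 152, 153, 151, 148, 150, 150, 151, 151, 153, 151, 150, 152, 150, 150, 149, 151, 147, 148, 140, 143, 142, 139, 106, 98, 88, 66, 64, 48, 50, 76, 135, 138, 135, 136, 135, 134, 134, 125, 129, 134, 205, 194, 180, 190] 
 old [151, 151, 149, 151, 148, 149, 150, 152, 149, 152, 150, 150, 148, 148, 146, 148, 150, 147, 146, 148, 148, 149, 150, 151, 150, 147, 148, 149, 147, 150, 145, 149, 145, 148, 148, 147, 150, 145, 148, 149, 148, 147, 147, 146, 145, 148, 148, 146, 144, 140, 137, 139, 145, 143, 134, 133, 133, 146, 143, 128, 122, 133, 149, 188, 218, 216, 217, 84, 169, 171]
180 [128, 151, 75, 65, 66, 66, 98, 127, 129, 131, 130, 126, 64, 61, 63, 61, 63, 64, 69, 64, 65, 63, 63, 63, 64, 65, 65, 65, 67, 67, 85, 157, 74, 62, 62, 65, 64, 66, 64, 64, 64, 66, 60, 65, 63, 67, 69, 63, 62, 66, 70, 66, 84, 69, 68, 70, 71, 68, 137, 134, 137, 136, 137, 122, 130, 128,
[... 219 characters left out ...]
9, 63, 63, 65, 67, 71, 69, 69, 70, 68, 69, 71, 71, 71, 73, 69, 71, 129, 149, 217, 216, 158, 168, 166]
195 [148, 136, 70, 67, 63, 65, 67, 63, 64, 65, 65, 66, 61, 63, 63, 62, 69, 63, 67, 64, 63, 63, 65, 65, 65, 61, 61, 64, 63, 63, 72, 160, 87, 62, 62, 64, 64, 63, 63, 64, 63, 63, 66, 66, 63, 66, 64, 64, 66, 66, 64, 67, 62, 69, 65, 68, 73, 70, 130, 134, 136, 134, 138, 136, 134, 131, 137, 152, 153, 203] 
 old [150, 149, 149, 148, 148, 86, 71, 69, 74, 71, 68, 67, 69, 68, 70, 68, 65, 67, 68, 68, 68, 67, 67, 65, 68, 68, 72, 64, 66, 68, 66, 69, 67, 80, 167, 92, 64, 61, 66, 67, 66, 65, 61, 64, 68, 64, 63, 66, 67, 68, 68, 66, 66, 69, 69, 67, 69, 66, 68, 71, 71, 71, 70, 86, 131, 133, 166, 195, 167, 170]
```

It is leaning on the fence-side finger and rolling down, well clear of the fence top. I'll keep opening slowly.

>>> {"fn": "arm_command", "kwargs": {"steps": [{"fingers":0.565,"x":0,"y":0,"z":0.05,"spin":0},{"fingers":0.57,"x":0,"y":0,"z":0.05,"spin":0},{"fingers":0.575,"x":0,"y":0,"z":0.05,"spin":0},{"fingers":0.58,"x":0,"y":0,"z":0,"spin":0},{"fingers":0.585,"x":0,"y":0,"z":0,"spin":0}]}}

```text
t: 15.65
tool_pos: [0.5564, -0.1603, 0.0897]
tool_rot: [0.001, 3.142, 0.0]
force: [-2.4, 1.8, 1.6]
finger_gap: 0.0506
grasp_force: 1.4
```

>>> {"fn": "arm_command", "kwargs": {"steps": [{"fingers":0.59,"x":0,"y":0,"z":0,"spin":0},{"fingers":0.6,"x":0,"y":0,"z":0,"spin":0},{"fingers":0.61,"x":0,"y":0,"z":0,"spin":0},{"fingers":0.62,"x":0,"y":0,"z":0,"spin":0},{"fingers":0.63,"x":0,"y":0,"z":0,"spin":0}]}}

```text
t: 16.07
tool_pos: [0.5562, -0.1595, 0.0896]
tool_rot: [-0.0, -3.141, -0.002]
force: [-3.9, 4.6, 3.0]
finger_gap: 0.0541
grasp_force: 2.7
```

>>> {"fn": "arm_command", "kwargs": {"steps": [{"fingers":0.65,"x":0,"y":0,"z":0,"spin":0},{"fingers":0.67,"x":0,"y":0,"z":0,"spin":0},{"fingers":0.7,"x":0,"y":0,"z":0,"spin":0},{"fingers":0.75,"x":0,"y":0,"z":-0.05,"spin":0},{"fingers":0.8,"x":0,"y":0,"z":-0.05,"spin":0}]}}

```text
t: 16.48
tool_pos: [0.5553, -0.1587, 0.0904]
tool_rot: [-0.0, -3.139, -0.004]
force: [-5.9, 5.6, 5.9]
finger_gap: 0.0653
grasp_force: 3.9
```

>>> {"fn": "arm_command", "kwargs": {"steps": [{"fingers":0.9,"x":0,"y":0,"z":-0.1,"spin":0},{"fingers":1,"x":0,"y":0,"z":-0.2,"spin":0},{"fingers":1,"x":0,"y":0,"z":0,"spin":0},{"fingers":1,"x":0,"y":0,"z":0,"spin":0},{"fingers":1,"x":0,"y":0,"z":0,"spin":0}]}}

```text
t: 16.9
tool_pos: [0.5569, -0.1614, 0.0936]
tool_rot: [0.002, 3.14, -0.002]
force: [-0.6, 0.4, 0.2]
finger_gap: 0.0863
grasp_force: 0.0
```

Run:
```python
from h import *
s=status.read_state();im=optics.get_image('wrist');sc=optics.get_image('scene');print(s['tool_pos'],s['force'],s['finger_gap'])
cv2.imwrite("pics/w7.png",im);cv2.imwrite("pics/s7.png",sc)
np.savez("s7.npz",p=s['tool_pos'],r=s['tool_rot'])
o=np.zeros((600,800,3),np.uint8)
o[:,:400]=cv2.resize(im[80:320,200:360],(400,600));o[:400,400:]=cv2.resize(sc[200:320,190:310],(400,400));cv2.imwrite("pics/m3.png",o)
```

```text
[ 0.55693145 -0.16141491  0.09361434] [-0.58981029  0.39908902  0.15762528] 0.08632729353045113
```

View pics/m3.png

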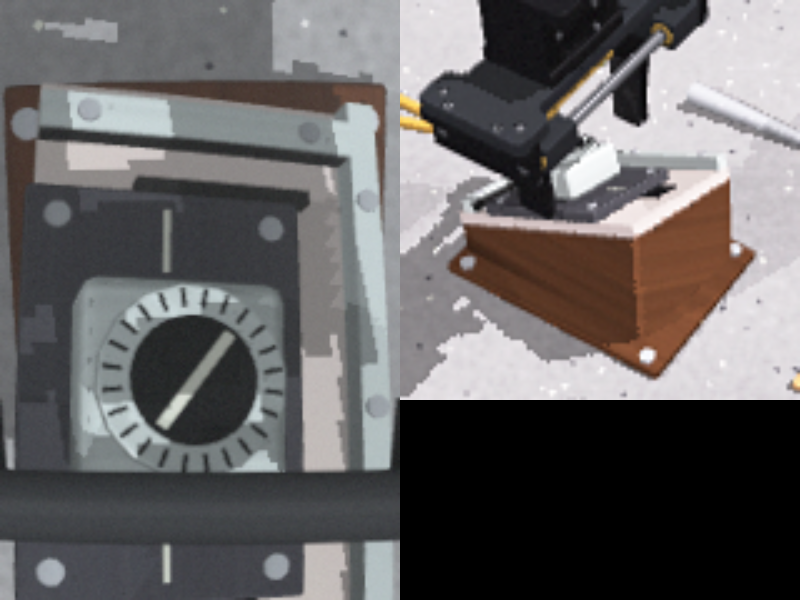

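Picture m3 shows the compass flat and near the bar, but its fence-side edge (col 300) is about 13 mm short of the fence (col 345). The other finger was still on the plate and has only just come free, so I'll rise clear and let it slide.

>>> {"fn": "arm_command", "kwargs": {"steps": [{"fingers":1,"x":0,"y":0,"z":-0.5,"spin":0},{"fingers":1,"x":0,"y":0,"z":-1,"spin":0},{"fingers":1,"x":0,"y":0,"z":-1.5,"spin":0},{"fingers":1,"x":0,"y":0,"z":-1,"spin":0},{"fingers":1,"x":0,"y":0,"z":-1,"spin":0}]}}

```text
t: 17.42
tool_pos: [0.5569, -0.1606, 0.1451]
tool_rot: [0.001, 3.14, -0.001]
force: [0.7, -0.9, 0.2]
finger_gap: 0.087
grasp_force: 0.0
```

>>> {"fn": "arm_command", "kwargs": {"steps": [{"fingers":1,"x":0,"y":0,"z":0,"spin":0},{"fingers":1,"x":0,"y":0,"z":0,"spin":0},{"fingers":1,"x":0,"y":0,"z":0,"spin":0},{"fingers":1,"x":0,"y":0,"z":0,"spin":0},{"fingers":1,"x":0,"y":0,"z":0,"spin":0}]}}

```text
t: 17.83
tool_pos: [0.5559, -0.1602, 0.1428]
tool_rot: [-0.001, -3.14, -0.001]
force: [-1.3, -0.1, -0.3]
finger_gap: 0.087
grasp_force: 0.0
```

Run:
```python
from h import *
s=status.read_state();im=optics.get_image('wrist');sc=optics.get_image('scene');print(s['tool_pos'],s['force'])
cv2.imwrite("pics/w8.png",im);cv2.imwrite("pics/s8.png",sc);np.savez("s8.npz",p=s['tool_pos'],r=s['tool_rot'])
a=cv2.imread("pics/s7.png");
# scene: housing+dial bright blob on dark plate; crop ascii
g=cv2.cvtColor(im,cv2.COLOR_BGR2GRAY)
sub=g[100:320:4,190:370:2]
for r,row in enumerate(sub): print(100+4*r,''.join(" .:-=+*#%@"[min(9,int(v)//24)] for v in row))
```

```text
[ 0.55590271 -0.16021463  0.14276122] [-1.3165193  -0.14739425 -0.29121978]
100 ======+*****+--=====================--===-======**+*****************+*********************
104 =======++==+======-=========================--==******************************************
108 =-====--=======--========-==-===================************++****************************
112 =-====-====================================================*=====++***********##**********
116 -===+=======-------+=--::::::::::::::::::::::::::::::::::::::::::::::::::--+*************#
120 ********+==-::::::=##########*++++++++++==:::::::::::::::::::::::::---------**************
124 %*++**=====-::-=-:=######***##+++++++++++++++++++++++++++=--:::::::-=#%#%+--**************
128 ====--======:==++==%%%#+++==+++++++++++++++++++++++++++++#%%######*++#%%##+-++************
132 =======+=-=-:=+++=..........::----===+++++++++++++++++++++%##***#####%##%*-=**************
136 ********===-::::::++++++++====-::................:::-===++#%######%%%####+-=*******+******
140 *******====-:::::-+++++++####++++++++++++++++++++=--::::.:::::::::--=#
[... 3500 characters left out ...]
:::::::::::::::::::::::::::::::::::
292 ::::::::::::::::::::::::::::::::::::::::::::::::::::::::::::::::::::::::::::::::::::::::::
296 *+++=====-----------:::::::::::::::::::::::::::::::::::::::::::::::::::::---------====++++
300 *****++***+****+%#%%%%%#####%#%%#%%%%#%#%*............%%%#####%#%%##+==+******************
304 ***************+%%%%%%##%%%#%%#%%%##%%%#####%##%%%####%#%#####%%#%%##==+####**************
308 *********=*****+%%#%#%%##%%##%%%%%%%#%#%##%#%%#%%#%###%###%%#%#%#%%##==+####**************
312 *********+*****+##%%%#%%%#%###%%%#%%#%%###%%#%%%%#%%%%##%%#%%%%%#%###+=+####**************
316 ***=******#****+#%#%%%%%%%%##%%#%%%%%#%%%%%%%%####%#####%%%%#%##%%###+==####***%#*********
```

The rubber bar is holding the compass about 10 mm short of the fence. I'll pin the dock's height better and work out the sideways nudge.

Run:
```python
from h import *
d=np.load("s8.npz");s=dict(tool_pos=d["p"],tool_rot=d["r"]);im=cv2.imread("pics/w8.png");g=cv2.cvtColor(im,cv2.COLOR_BGR2GRAY)
for r in (170,200,230,260,308,316): print(r,"L",[int(v) for v in g[r,206:228]],"M",[int(v) for v in g[r,304:346]])
for O in ([.5088,-.1216,.0235],[.5076,-.1211,.0305]):
    f=lambda q:wproj(cradleR(0).apply(np.array(q)*1e-3)+O,s)[0].round(1)
    for x in (20,60,100,130,140): print(x,"ftop in",f((x,0,9)),"out",f((x,8,9)),"base",f((x,0,0)),"right",f((x,-83,0)))
    for q in [(112,-80,8),(112,-10,8),(12,-10,8),(12,-80,8)]: print("plate",q,f(q))
```

```text
170 L [104, 103, 102, 100, 95, 98, 100, 97, 75, 56, 52, 53, 53, 53, 50, 54, 53, 56, 54, 52, 56, 57] M [60, 60, 61, 64, 60, 71, 127, 165, 175, 175, 174, 174, 175, 173, 173, 172, 177, 176, 122, 128, 129, 114, 112, 110, 116, 159, 188, 187, 187, 186, 187, 189, 189, 177, 125, 85, 130, 148, 148, 147, 146, 146]
200 L [101, 103, 98, 102, 98, 102, 100, 100, 96, 79, 58, 57, 56, 54, 63, 64, 69, 74, 72, 74, 74, 73] M [84, 77, 68, 74, 73, 73, 82, 151, 172, 174, 173, 174, 173, 172, 173, 174, 176, 174, 172, 130, 114, 114, 92, 89, 86, 88, 109, 172, 174, 173, 174, 174, 174, 173, 172, 166, 141, 142, 143, 143, 142, 143]
230 L [99, 100, 104, 102, 102, 101, 99, 102, 100, 105, 103, 76, 55, 64, 70, 77, 73, 74, 74, 78, 70, 71] M [150, 105, 69, 71, 74, 73, 70, 102, 159, 175, 175, 173, 172, 174, 175, 173, 175, 173, 175, 176, 123, 114, 114, 88, 86, 88, 88, 115, 172, 171, 174, 172, 170, 173, 173, 172, 166, 147, 136, 139, 141, 141]
260 L [154, 154, 154, 154, 154, 150, 149, 152, 147, 150, 149, 139, 67, 69, 73, 71, 73, 71, 71, 69, 73, 73] M [68, 68, 65, 64, 67, 71, 70, 68, 131, 172, 174, 175, 174, 174, 174, 175, 1
[... 1177 characters left out ...]
right [223.1 320.1]
plate (112, -80, 8) [228.1 284. ]
plate (112, -10, 8) [318.3 283. ]
plate (12, -10, 8) [315.8 160. ]
plate (12, -80, 8) [231.3 152.6]
20 ftop in [329.7 169.7] out [338.6 170.6] base [325.4 172.8] right [225.1 164.9]
60 ftop in [331.4 218.7] out [340.6 219. ] base [326.9 220.4] right [223.2 216.2]
100 ftop in [332.4 270. ] out [341.8 269.8] base [327.8 270.1] right [222.2 270.2]
130 ftop in [332.6 308.6] out [342.  307.9] base [328.  307.4] right [222.1 310.8]
140 ftop in [332.6 321.3] out [341.9 320.5] base [327.9 319.7] right [222.3 324.1]
plate (112, -80, 8) [227.3 287.2]
plate (112, -10, 8) [320.1 286. ]
plate (12, -10, 8) [317.4 159.6]
plate (12, -80, 8) [230.6 152. ]
```

```bash
cat >> h.py <<'E'
O=np.array([.5076,-.1213,.0305])
def cw(*q): return cradleR(0).apply(np.array(q)*1e-3)+O
E
python3 - <<'E'
from h import *
for q in [(62,-51,0),(62,-74,8),(62,-74,16),(62,-74,30),(72,-86,8),(62,-86,8),(62,0,9)]: print(q,cw(*q).round(4))
s=status.read_state();print(s["tool_pos"])
E
```

```text
(62, -51, 0) [ 0.5575 -0.1706  0.0695]
(62, -74, 8) [ 0.5515 -0.1907  0.0818]
(62, -74, 16) [ 0.5482 -0.1886  0.0888]
(62, -74, 30) [ 0.5422 -0.185   0.1009]
(72, -86, 8) [ 0.5592 -0.2023  0.089 ]
(62, -86, 8) [ 0.5502 -0.2023  0.0846]
(62, 0, 9) [ 0.5595 -0.119   0.0655]
[ 0.55608436 -0.16031942  0.14294702]
```

>>> {"fn": "arm_command", "kwargs": {"steps": [{"fingers":1,"x":0.3,"y":-0.1,"z":1,"spin":0},{"fingers":1,"x":0.3,"y":-0.1,"z":1.5,"spin":0},{"fingers":1,"x":0.1,"y":0,"z":1.5,"spin":0},{"fingers":1,"x":0,"y":0,"z":0.7,"spin":0},{"fingers":1,"x":0,"y":0,"z":0.3,"spin":0}]}}

```text
t: 18.35
tool_pos: [0.5481, -0.1621, 0.0916]
tool_rot: [-0.001, -3.138, -0.001]
force: [-0.6, -0.0, 0.5]
finger_gap: 0.0872
grasp_force: 0.0
```

>>> {"fn": "arm_command", "kwargs": {"steps": [{"fingers":1,"x":0,"y":0.3,"z":0,"spin":0},{"fingers":1,"x":0,"y":0.3,"z":0,"spin":0},{"fingers":1,"x":0,"y":0.3,"z":0,"spin":0},{"fingers":1,"x":0,"y":0.3,"z":0,"spin":0},{"fingers":1,"x":0,"y":0.2,"z":0,"spin":0}]}}

```text
t: 18.77
tool_pos: [0.5499, -0.1477, 0.0941]
tool_rot: [0.0, 3.14, 0.0]
force: [1.6, 0.1, 0.7]
finger_gap: 0.0869
grasp_force: 0.0
```

>>> {"fn": "arm_command", "kwargs": {"steps": [{"fingers":1,"x":0,"y":0.15,"z":0,"spin":0},{"fingers":1,"x":0,"y":0.15,"z":0,"spin":0},{"fingers":1,"x":0,"y":0.15,"z":0.05,"spin":0},{"fingers":1,"x":0,"y":0.15,"z":0.05,"spin":0},{"fingers":1,"x":0,"y":0.1,"z":0,"spin":0}]}}

```text
t: 19.18
tool_pos: [0.5494, -0.1412, 0.0924]
tool_rot: [-0.001, -3.142, -0.0]
force: [0.1, 1.1, 0.4]
finger_gap: 0.0868
grasp_force: 0.1
```

>>> {"fn": "arm_command", "kwargs": {"steps": [{"fingers":1,"x":0,"y":0.15,"z":0.04,"spin":0},{"fingers":1,"x":0,"y":0.15,"z":0.04,"spin":0},{"fingers":1,"x":0,"y":0.15,"z":0.04,"spin":0},{"fingers":1,"x":0,"y":0.1,"z":0.02,"spin":0},{"fingers":1,"x":0,"y":0,"z":0,"spin":0}]}}

```text
t: 19.6
tool_pos: [0.5493, -0.1354, 0.091]
tool_rot: [-0.001, -3.141, -0.001]
force: [-0.1, 0.3, 0.4]
finger_gap: 0.087
grasp_force: 0.0
```

>>> {"fn": "arm_command", "kwargs": {"steps": [{"fingers":1,"x":0,"y":0.12,"z":0.03,"spin":0},{"fingers":1,"x":0,"y":0.12,"z":0.03,"spin":0},{"fingers":1,"x":0,"y":0.12,"z":0.03,"spin":0},{"fingers":1,"x":0,"y":0.1,"z":0.02,"spin":0},{"fingers":1,"x":0,"y":0,"z":0,"spin":0}]}}

```text
t: 20.02
tool_pos: [0.5493, -0.1308, 0.0899]
tool_rot: [-0.001, -3.141, -0.001]
force: [-0.3, -0.8, -0.5]
finger_gap: 0.0872
grasp_force: 0.0
```

```bash
cat >> h.py <<'E'
def look(n,rows=(170,200,230,250)):
    s=status.read_state();im=optics.get_image('wrist');cv2.imwrite(f"pics/{n}.png",im);g=cv2.cvtColor(im,cv2.COLOR_BGR2GRAY)
    print(s['tool_pos'].round(4),s['force'].round(1));return s,g
def asc(g,r0,r1,c0,c1,dr=4,dc=2):
    for r in range(r0,r1,dr): print(r,''.join(" .:-=+*#%@"[min(9,int(v)//24)] for v in g[r,c0:c1:dc]))
E
python3 - <<'E'
from h import *
s,g=look("w9"); asc(g,110,270,160,340)
E
```

```text
[ 0.5493 -0.1308  0.0899] [-0.3 -0.8 -0.5]
110 ===================================++*******#+=============================*###***###*####
114 ==========================================***+=============================*#*##*######***
118 ===========================================================================******#########
122 ==================================-=---------------------:::::::::::::::----=*#*####**####
126 ==-:::---:::::::::::::::::::::::::::::::::::::::::::::::::::::::::::::::::::::*****#####*#
130 ==:::++++++++++++++++++++++++++++=-----:::::::::::::::::::::::::::::::::::::::********####
134 ==:::+++++++===+++++++++*++++++++%%%%####****+++++++++++==--::::::==+++++++=::*****###*###
138 ==:=++++++++==+++++++++++++++++++%%%%%%%%%%%%%%%%%%%%%++++++++++++==++++++++-:*****####**#
142 ==:++*+++++*++++++**+++*+*+*+++***%%%%%%%%%%%%%%%%%%%%#+++==+++++++*++++++=-::*****#####*#
146 ==:::.....:::::::---====+++++++++#%%%%%%%%%%%%%%%%%%%%#++===+++++++++++++=::::*****##**#=#
150 ==-:-+++=====-:::::::..:.:........:.:::::::-==++**###%%++++++*+++++++++++=::::************
154 ===:=+++
[... 2042 characters left out ...]
-#-=+++=-----+#####*-:+************
242 =*%%%%%%#+..........:-=#*#+*%%%*.............#@@=.......=+++++=:--::=#####*-:+************
246 =#%%%%%%=...........:-=**%%%%%%=...........=%##.........:+==+++----:+#####*-:*********==**
250 =#%%%%*.............::=+=%%%%%%-..........#%%:...........++++++--:-:=#####*-:***********++
254 =#%%*................-=+=%%%%%%*........:+++............-+===-+-:--:=#****#-:*************
258 *%-..................-==+=++++++:......+++:.............=+++#%*-----=*****#:-*************
262 .....................-==+++:-++++:...-++=..............++**--#*-::-:=######--***+*********
266 .....................-+*+++++++=-+=..++:.............+#+*##%##*--:-:-######--********++++*
```

It now lies against the fence: the plate edge and fence line are adjacent at col 294. I'll back the finger off, let it rest alone, and measure.

>>> {"fn": "arm_command", "kwargs": {"steps": [{"fingers":1,"x":0,"y":-0.2,"z":0,"spin":0},{"fingers":1,"x":0,"y":-0.4,"z":-0.1,"spin":0},{"fingers":1,"x":0,"y":-0.4,"z":-0.5,"spin":0},{"fingers":1,"x":0,"y":-0.5,"z":-1.5,"spin":0},{"fingers":1,"x":0,"y":-0.5,"z":-2,"spin":0}]}}

```text
t: 20.48
tool_pos: [0.5481, -0.1518, 0.1304]
tool_rot: [-0.002, -3.138, -0.001]
force: [-0.0, -0.0, -0.2]
finger_gap: 0.0869
grasp_force: 0.0
```

>>> {"fn": "arm_command", "kwargs": {"steps": [{"fingers":1,"x":0,"y":-0.5,"z":-1,"spin":0},{"fingers":1,"x":0,"y":-0.5,"z":0,"spin":0},{"fingers":1,"x":0,"y":0,"z":0,"spin":0},{"fingers":1,"x":0,"y":0,"z":0,"spin":0},{"fingers":1,"x":0,"y":0,"z":0,"spin":0}]}}

```text
t: 20.9
tool_pos: [0.5486, -0.1609, 0.1399]
tool_rot: [-0.001, -3.14, -0.001]
force: [-0.5, 0.2, -0.5]
finger_gap: 0.0869
grasp_force: 0.0
```

Run:
```python
from h import *
s,g=look("w10"); asc(g,116,290,210,350,3,1)
f=lambda q:wproj(cw(*q),s)[0].round(1)
for x in (66,62,54): print(x,[f((x+a,-35+b,8)) for a,b in [(-50,35),(-50,-35),(50,35),(50,-35)]], f((x,-35,35)))
print(f((12,-12,6)),f((12,-58,6)))
```

```text
[ 0.5486 -0.1609  0.1399] [-0.5  0.2 -0.5]
116 =============================---================-=-======--=============-==+*************************+++************************************
119 *++=-================================-===========-=--==---=============--====================++*****+========++**************************###
122 *==---===---================-=========-================-=======-----==========-================================================+************
125 +=--:::::::::::::======--:::::::::::::::::::::::::::::::::::::::::::::::::::::::::::::::::::::::::::::::::::::::::----------------:=********
128 ==-:::::::::::::=*#######*+++++++++++++++++++++========-----::::::::::::::::::::::::::::::::::::::::::::::::::::::::----------------+*******
131 ==-:::::::::::::==++++++++++++======+++++++++++++++++++++++++++++++++++++++++=======---:::::::::::::::::::::::::::::-=**+=====------+*******
134 ++-:::-==+++++====+++++++++++========+++++++++++++++++++++++++++++++++++++++++++++++++++++++++++++++++++======-----==+###########---+*+*****
137 *+-::-=+++++++===+++++++++++++===-==++
[... 7010 characters left out ...]
::::::::::::::::::::::::::::::::::::::::::::::::::::
284 ::-:----:---::-::-::---:-::-:--::--:-:-::---:-:--:::-:::::::::::::::::-::::::::::-:::::::::::::-:::::::::::::-::::::::::::::::::::::::::::::
287 ::::::::::::::::::::::::::::::::::::::::::::::::::::::::::::::::::::::::::::::::::::::::::::::::::::::::::::::::::::::::::::::::::::::::::::
66 [array([329.8, 174.9]), array([243.8, 168. ]), array([332.5, 300.6]), array([242. , 303.6])] [300.5 231.6]
62 [array([329.6, 170.2]), array([244. , 162.9]), array([332.5, 295.5]), array([242. , 298.1])] [300.5 225.7]
54 [array([329.1, 160.9]), array([244.3, 153.1]), array([332.5, 285.2]), array([242. , 287.1])] [300.3 213.9]
[315.  169.6] [258.9 164.9]
```

It rests alone against the bar and fence: fence edge at col 329.5 (model 329.7), low edge at rows 160–166. Next is the press geometry.

Run:
```python
from h import *
Rc=cradleR(0)
def inv(P): return Rc.inv().apply(np.array(P)-O)*1e3
def run(lx,hy,name):
    yc=cw(85,-35,20)[1]
    for h in (18,20,22,24,26,28):
        p=cw(85,-35,h); # front edge line at x=p.x,z=p.z along world y
        rear=[inv([p[0]+a*lx/1e3,p[1]+b*hy/1e3,p[2]])[2]-8 for a in (0,1) for b in (-1,1)]
        front=[inv([p[0],p[1]+b*hy/1e3,p[2]])[2] for b in (-1,1)]
        print(name,h,p.round(4),"clear over plate min",round(min(rear),1),"front h",np.round(front,1))
run(19,15,"A");run(15,9.5,"B")
```

```text
A 18 [ 0.5724 -0.1504  0.0915] clear over plate min -1.9 front h [14.1 21.9]
A 20 [ 0.5716 -0.1499  0.0933] clear over plate min 0.1 front h [16.1 23.9]
A 22 [ 0.5707 -0.1494  0.095 ] clear over plate min 2.1 front h [18.1 25.9]
A 24 [ 0.5699 -0.1489  0.0967] clear over plate min 4.1 front h [20.1 27.9]
A 26 [ 0.569  -0.1484  0.0985] clear over plate min 6.1 front h [22.1 29.9]
A 28 [ 0.5682 -0.1479  0.1002] clear over plate min 8.1 front h [24.1 31.9]
B 18 [ 0.5724 -0.1504  0.0915] clear over plate min 1.2 front h [15.5 20.5]
B 20 [ 0.5716 -0.1499  0.0933] clear over plate min 3.2 front h [17.5 22.5]
B 22 [ 0.5707 -0.1494  0.095 ] clear over plate min 5.2 front h [19.5 24.5]
B 24 [ 0.5699 -0.1489  0.0967] clear over plate min 7.2 front h [21.5 26.5]
B 26 [ 0.569  -0.1484  0.0985] clear over plate min 9.2 front h [23.5 28.5]
B 28 [ 0.5682 -0.1479  0.1002] clear over plate min 11.2 front h [25.5 30.5]
```

>>> {"fn": "arm_command", "kwargs": {"steps": [{"fingers":0,"x":-1,"y":0.3,"z":0,"spin":0},{"fingers":0,"x":-1.3,"y":0.4,"z":0,"spin":0},{"fingers":0,"x":-1.1,"y":0.3,"z":0,"spin":0},{"fingers":0,"x":-0.5,"y":0.1,"z":0,"spin":0},{"fingers":0,"x":0,"y":0,"z":0,"spin":0}]}}

```text
t: 21.37
tool_pos: [0.5899, -0.1491, 0.1406]
tool_rot: [-0.002, 3.141, 0.001]
force: [0.1, -0.4, -0.1]
finger_gap: 0.0616
grasp_force: 0.0
```

>>> {"fn": "arm_command", "kwargs": {"steps": [{"fingers":0,"x":0,"y":0,"z":0,"spin":0},{"fingers":0,"x":0,"y":0,"z":0,"spin":0},{"fingers":0,"x":0,"y":0,"z":0,"spin":0},{"fingers":0,"x":0,"y":0,"z":0.5,"spin":0},{"fingers":0,"x":0,"y":0,"z":1,"spin":0}]}}

```text
t: 21.78
tool_pos: [0.589, -0.1508, 0.1268]
tool_rot: [0.002, 3.139, -0.001]
force: [0.3, 0.2, -0.1]
finger_gap: 0.0283
grasp_force: 0.0
```

>>> {"fn": "arm_command", "kwargs": {"steps": [{"fingers":0,"x":0,"y":0,"z":1,"spin":0},{"fingers":0,"x":0,"y":0,"z":0.6,"spin":0},{"fingers":0,"x":0,"y":0,"z":0.4,"spin":0},{"fingers":0,"x":0,"y":0,"z":0.2,"spin":0},{"fingers":0,"x":0,"y":0,"z":0,"spin":0}]}}

```text
t: 22.2
tool_pos: [0.588, -0.1502, 0.1032]
tool_rot: [-0.001, -3.14, -0.001]
force: [0.5, 1.1, -0.3]
finger_gap: 0.0019
grasp_force: 0.0
```

>>> {"fn": "arm_command", "kwargs": {"steps": [{"fingers":0,"x":0,"y":0,"z":0.15,"spin":0},{"fingers":0,"x":0,"y":0,"z":0.15,"spin":0},{"fingers":0,"x":0,"y":0,"z":0.1,"spin":0},{"fingers":0,"x":0,"y":0,"z":0.05,"spin":0},{"fingers":0,"x":0,"y":0,"z":0,"spin":0}]}}

```text
t: 22.62
tool_pos: [0.5884, -0.1503, 0.0995]
tool_rot: [0.001, 3.142, 0.0]
force: [0.6, -0.4, 0.2]
finger_gap: 0.0005
grasp_force: 0.0
```

>>> {"fn": "arm_command", "kwargs": {"steps": [{"fingers":0,"x":0.1,"y":0,"z":0.06,"spin":0},{"fingers":0,"x":0.1,"y":0,"z":0.06,"spin":0},{"fingers":0,"x":0.1,"y":0,"z":0.05,"spin":0},{"fingers":0,"x":0.1,"y":0,"z":0.05,"spin":0},{"fingers":0,"x":0,"y":0,"z":0,"spin":0}]}}

```text
t: 23.03
tool_pos: [0.584, -0.1503, 0.0972]
tool_rot: [-0.001, -3.141, -0.0]
force: [-0.4, -0.2, -0.1]
finger_gap: 0.0002
grasp_force: 0.0
```

>>> {"fn": "arm_command", "kwargs": {"steps": [{"fingers":0,"x":0.09,"y":0,"z":0.044,"spin":0},{"fingers":0,"x":0.09,"y":0,"z":0.044,"spin":0},{"fingers":0,"x":0.09,"y":0,"z":0.044,"spin":0},{"fingers":0,"x":0.09,"y":0,"z":0.044,"spin":0},{"fingers":0,"x":0,"y":0,"z":0,"spin":0}]}}

```text
t: 23.45
tool_pos: [0.5805, -0.1502, 0.0954]
tool_rot: [-0.001, -3.141, -0.0]
force: [-0.1, 0.3, -0.3]
finger_gap: 0.0006
grasp_force: 0.0
```

>>> {"fn": "arm_command", "kwargs": {"steps": [{"fingers":0,"x":0.09,"y":0,"z":0.05,"spin":0},{"fingers":0,"x":0.09,"y":0,"z":0.05,"spin":0},{"fingers":0,"x":0.09,"y":0,"z":0.05,"spin":0},{"fingers":0,"x":0,"y":0,"z":0,"spin":0},{"fingers":0,"x":0,"y":0,"z":0,"spin":0}]}}

```text
t: 23.87
tool_pos: [0.5791, -0.1503, 0.0946]
tool_rot: [0.001, 3.139, -0.0]
force: [3.4, 0.2, 1.6]
finger_gap: 0.0004
grasp_force: 1.4
```

>>> {"fn": "arm_command", "kwargs": {"steps": [{"fingers":0,"x":0.09,"y":0,"z":0.044,"spin":0},{"fingers":0,"x":0.09,"y":0,"z":0.044,"spin":0},{"fingers":0,"x":0.09,"y":0,"z":0.044,"spin":0},{"fingers":0,"x":0,"y":0,"z":0,"spin":0},{"fingers":0,"x":0,"y":0,"z":0,"spin":0}]}}

```text
t: 24.28
tool_pos: [0.5766, -0.1503, 0.0933]
tool_rot: [0.001, 3.139, -0.0]
force: [4.1, -0.2, 3.9]
finger_gap: 0.0005
grasp_force: 3.0
```

>>> {"fn": "arm_command", "kwargs": {"steps": [{"fingers":0,"x":0.09,"y":0,"z":0.044,"spin":0},{"fingers":0,"x":0.09,"y":0,"z":0.044,"spin":0},{"fingers":0,"x":0.09,"y":0,"z":0.044,"spin":0},{"fingers":0,"x":0,"y":0,"z":0,"spin":0},{"fingers":0,"x":0,"y":0,"z":0,"spin":0}]}}

```text
t: 24.7
tool_pos: [0.5736, -0.1504, 0.0919]
tool_rot: [0.001, 3.14, -0.0]
force: [5.3, -0.2, 4.7]
finger_gap: 0.0005
grasp_force: 3.1
```

>>> {"fn": "arm_command", "kwargs": {"steps": [{"fingers":0,"x":0.09,"y":0,"z":0.044,"spin":0},{"fingers":0,"x":0.09,"y":0,"z":0.044,"spin":0},{"fingers":0,"x":0,"y":0,"z":0,"spin":0},{"fingers":0,"x":0,"y":0,"z":0,"spin":0},{"fingers":0,"x":0,"y":0,"z":0,"spin":0}]}}

```text
t: 25.12
tool_pos: [0.572, -0.1503, 0.0911]
tool_rot: [0.001, 3.139, -0.0]
force: [5.1, -0.3, 3.8]
finger_gap: 0.0004
grasp_force: 3.2
```

>>> {"fn": "arm_command", "kwargs": {"steps": [{"fingers":0,"x":0.09,"y":0,"z":0.044,"spin":0},{"fingers":0,"x":0.09,"y":0,"z":0.044,"spin":0},{"fingers":0,"x":0,"y":0,"z":0,"spin":0},{"fingers":0,"x":0,"y":0,"z":0,"spin":0},{"fingers":0,"x":0,"y":0,"z":0,"spin":0}]}}

```text
t: 25.53
tool_pos: [0.5703, -0.1504, 0.0903]
tool_rot: [0.001, 3.139, -0.0]
force: [5.9, 1.3, 4.4]
finger_gap: 0.0003
grasp_force: 3.3
```

>>> {"fn": "arm_command", "kwargs": {"steps": [{"fingers":0,"x":0.09,"y":0,"z":0.044,"spin":0},{"fingers":0,"x":0.09,"y":0,"z":0.044,"spin":0},{"fingers":0,"x":0,"y":0,"z":0,"spin":0},{"fingers":0,"x":0,"y":0,"z":0,"spin":0},{"fingers":0,"x":0,"y":0,"z":0,"spin":0}]}}

```text
t: 25.95
tool_pos: [0.5687, -0.1504, 0.0895]
tool_rot: [0.001, 3.139, -0.001]
force: [5.0, 0.2, 5.0]
finger_gap: 0.0003
grasp_force: 3.4
```

Run:
```python
from h import *
s,g=look("w11"); asc(g,120,300,200,350,6,2)
```

```text
[ 0.5687 -0.1504  0.0895] [5.  0.2 5. ]
120 ********+:::::::...::.....::..:::::::::::---===++*****+*************=--####
126 ******+*-::::-==-:::::::::::::::::::-----:::::::..:.::...:.:::=*****=--***#
132 +*******::::-=+++=::::::::::::::::::*=::----::::::::::::::::::=+****+--****
138 *******+::::::::::::::::::::::::::::*=:::::::::::::::::++++=::=+*++**--****
144 +*+***++::::::::::::::::::::::::::::*=::::::::::::::::::--::::-++++++--****
150 *+****+=::::::::::::::::::::::::::::*=::::::::::::::::::::::::-+*****--#***
156 *******-::::::::::::+*******++++++++++++:+#%*+#*===--::::::::::+*****=-****
162 +*+****::::::::::::+********++*+-***==**=+*%-%%%=#%%##%++*+=:::+*****==****
168 ******+:::::::::::++******+*:-******-.........:=%%%=+%%%+++=:::=+++++++****
174 ****+*+:::::::::::++****+++***+*=............::.%@%=%#:#%%+=:::-+++++++****
180 *+****+::::::::::-++***+*****++..............-@@@::.:.%%*::=-:::+++++++****
186 ******=::::::::::-++***+**=-=*.............=*%#.:.::..:#%%%*=::-=+++++*****
192 ******-::::::::::-++*****++++*...........+**-.::...:.::*@%%*+:::=+++++*****
198 ******-:::::::::
[... 639 characters left out ...]
............................................................
252 .............................................. ............................
258 ..............................::.. ............::..........................
264 ........ .....................:::..... ........:--.........................
270 ..............................-:................-=.........................
276 ..............................-:::::.:..:::.:.::==......----:--------------
282 ..............................--:::::::::::::::-==......:-::--:::::--:-----
288 ..............................=-::::::::::::::::=+...............:::-------
294 ..............................=-::::::::::::::::=+.........................
```

>>> {"fn": "arm_command", "kwargs": {"steps": [{"fingers":0,"x":0.09,"y":0,"z":0.044,"spin":0},{"fingers":0,"x":0.09,"y":0,"z":0.044,"spin":0},{"fingers":0,"x":0,"y":0,"z":0,"spin":0},{"fingers":0,"x":0,"y":0,"z":0,"spin":0},{"fingers":0,"x":0,"y":0,"z":0,"spin":0}]}}

```text
t: 26.42
tool_pos: [0.5669, -0.1504, 0.0886]
tool_rot: [0.001, 3.138, -0.001]
force: [5.8, 0.0, 4.4]
finger_gap: 0.0002
grasp_force: 3.4
```

>>> {"fn": "arm_command", "kwargs": {"steps": [{"fingers":0,"x":0.09,"y":0,"z":0.044,"spin":0},{"fingers":0,"x":0.09,"y":0,"z":0.044,"spin":0},{"fingers":0,"x":0,"y":0,"z":0,"spin":0},{"fingers":0,"x":0,"y":0,"z":0,"spin":0},{"fingers":0,"x":0,"y":0,"z":0,"spin":0}]}}

```text
t: 26.83
tool_pos: [0.5655, -0.1504, 0.0879]
tool_rot: [0.001, 3.138, -0.001]
force: [5.8, -0.4, 4.2]
finger_gap: 0.0005
grasp_force: 3.7
```

>>> {"fn": "arm_command", "kwargs": {"steps": [{"fingers":0,"x":0.09,"y":0,"z":0.044,"spin":0},{"fingers":0,"x":0.06,"y":0,"z":0.03,"spin":0},{"fingers":0,"x":0,"y":0,"z":0,"spin":0},{"fingers":0,"x":0,"y":0,"z":0,"spin":0},{"fingers":0,"x":0,"y":0,"z":0,"spin":0}]}}

```text
t: 27.25
tool_pos: [0.5654, -0.1503, 0.0879]
tool_rot: [0.001, 3.135, -0.001]
force: [7.4, 0.4, 6.5]
finger_gap: 0.0005
grasp_force: 4.7
```

>>> {"fn": "arm_command", "kwargs": {"steps": [{"fingers":0,"x":0.09,"y":0,"z":0.044,"spin":0},{"fingers":0,"x":0.06,"y":0,"z":0.03,"spin":0},{"fingers":0,"x":0,"y":0,"z":0,"spin":0},{"fingers":0,"x":0,"y":0,"z":0,"spin":0},{"fingers":0,"x":0,"y":0,"z":0,"spin":0}]}}

```text
t: 27.67
tool_pos: [0.5653, -0.1504, 0.0878]
tool_rot: [0.0, 3.132, -0.002]
force: [8.0, 0.7, 7.1]
finger_gap: 0.0005
grasp_force: 5.6
```

The force is rising with no more travel (about 16 mm), so it is on the ledge. I'll back off gently and check that it stays.

>>> {"fn": "arm_command", "kwargs": {"steps": [{"fingers":0,"x":-0.15,"y":0,"z":-0.073,"spin":0},{"fingers":0,"x":-0.2,"y":0,"z":-0.1,"spin":0},{"fingers":0,"x":-0.2,"y":0,"z":-0.1,"spin":0},{"fingers":0,"x":-0.2,"y":0,"z":-0.12,"spin":0},{"fingers":0,"x":-0.2,"y":0,"z":-0.12,"spin":0}]}}

```text
t: 28.08
tool_pos: [0.5678, -0.1502, 0.0896]
tool_rot: [-0.002, -3.136, -0.001]
force: [-0.4, -0.5, -0.4]
finger_gap: 0.0008
grasp_force: 0.0
```

>>> {"fn": "arm_command", "kwargs": {"steps": [{"fingers":0,"x":0,"y":0,"z":-0.5,"spin":0},{"fingers":0,"x":0,"y":0,"z":-1.5,"spin":0},{"fingers":0,"x":0,"y":0,"z":-2,"spin":0},{"fingers":0.9,"x":0,"y":0,"z":-2,"spin":0},{"fingers":0.9,"x":0,"y":0,"z":0,"spin":0}]}}

```text
t: 28.5
tool_pos: [0.5708, -0.1509, 0.1538]
tool_rot: [0.002, 3.139, -0.001]
force: [0.2, 0.5, 0.7]
finger_gap: 0.0076
grasp_force: 0.0
```

>>> {"fn": "arm_command", "kwargs": {"steps": [{"fingers":1,"x":1,"y":-0.3,"z":0,"spin":0},{"fingers":1,"x":1.5,"y":-0.4,"z":0,"spin":0},{"fingers":1,"x":1,"y":-0.3,"z":0,"spin":0},{"fingers":1,"x":0,"y":0,"z":0,"spin":0},{"fingers":1,"x":0,"y":0,"z":0,"spin":0}]}}

```text
t: 28.92
tool_pos: [0.5338, -0.1605, 0.1499]
tool_rot: [-0.003, -3.14, -0.001]
force: [0.1, 0.6, -0.8]
finger_gap: 0.0393
grasp_force: 0.0
```

Run:
```python
from h import *
s,g=look("w12"); asc(g,116,330,200,350,4,2)
f=lambda q:wproj(cw(*q),s)[0].round(1)
for x in (62,54,46): print(x,[f((x+a,-35+b,8)) for a,b in [(-50,35),(-50,-35),(50,35),(50,-35)]], f((x,-35,35)))
print("catch ramp",f((100,-35,6)),f((116,-35,0)))
```

```text
[ 0.5338 -0.1605  0.1499] [ 0.1  0.6 -0.8]
116 ****====================================***#**#***##*#####**#**##**########
120 ***+========+*==========================+***********##*#%######*###########
124 ========================================+#******###**#*###*###***###*#####*
128 ========================================+**#*****#****###***#####*#########
132 **==*=====================================++#*##**####*=***######*#########
136 *******===============================================+======+***#=+#**####
140 *******=-::::::::::::::::::::::::::::::::::::::::::::::::::::--------=#####
144 *******--:::::=++++++++++=------::::::::::::::::::::::::::::::--------****#
148 ***##*#=::=++:=+++*++++++++++++++++++++++++++++===----::::::::=%%%%%--****#
152 *******=:+++++=++++++===++++++++++*%######+++*+++#%%####*****++%%%%%*-****#
156 *####*==::+++=++++*+*++++*+*+*+**%%%%%%%%%%*++++++%%%%%###%%%%%%%%%*--***##
160 ******==::::::-::....:....:.::::-=+**#%%%%%%#*++++%%%%%%*#%%%%%%%%%*--*****
164 *****===:::::-+*#####+:::::::::::-----:--::::::::::::--==++*##%%%%%#--*****
168 **#**===:::::
[... 2931 characters left out ...]
......     
316   .       .:::::.*%%%%%%%%%%%%%%%%%%%:..........-%%%%%%%%%%%%%-......      
320  .        .::::::%%%%%%%%%%%%%%%%%%%%=-:===**%%%%%%%%%%%%%%%%%*......      
324 :::::::::::::::::::::---=====+++++++++++++++++++++=+====--:::::::::::::::::
328 :::::::::::::::::::::::::::::::::::::::::::::::::::::::::::::::::::::::::::
62 [array([326.9, 185.5]), array([245.2, 179.9]), array([329.2, 304.7]), array([244. , 307.9])] [298.7 240.9]
54 [array([326.5, 176.5]), array([245.5, 170.3]), array([329.1, 295.1]), array([243.9, 297.6])] [298.6 229.8]
46 [array([326.1, 167.6]), array([245.7, 160.8]), array([329.1, 285.4]), array([243.9, 287.2])] [298.5 218.8]
catch ramp [287.4 291.6] [285.4 310.6]
```

It has stayed down the slope at x ≈ 46 mm of the cradle, against the ledge. The catch shows behind its upper edge and the robot is clear, so I'm handing it in.

```bash
python3 -c "
from workcell import close_job
print(close_job())"
```

```text
the job is handed in; nothing more can be done
None
```

I handed in the job with the compass held in its dock by the catch, against the fence and sprung bar; it first stuck on the rubber bar 10–16 mm short of the fence, so I nudged it sideways with a finger before pressing it home, and the hand-in returned no verdict.

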